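# Gauge pipe couplers, load the kit carrier and hang it up

### The job

Load the blue carrier with one slip coupler fully home on each of its two copper stubs: a slip coupler slides all the way down to the tray, an ordinary one has a stop inside and sticks half way, so try them. Put all the other white couplers from the drainer into the cardboard box, then hang the loaded carrier by its handle bar across both prongs of the hook. Leave the mug, soap bottle and sink plug where they are.

Things in the scene. Friction and masses are not known exactly. Their poses are not given: they have to be found in the camera images.
- coupler_a: pipe coupler: white plastic tube with two grey bands, 54 mm outside, 62 mm long, 36 mm bore open at both ends, about 70 g. Starts upright on the drainer, a steel sheet 3 mm thick. Origin at its centre (31 mm from either end), z along its axis. Either a slip coupler or an ordinary one: neither name nor outside tells which. At least two of those present are slip couplers
- coupler_b: pipe coupler: white plastic tube with two grey bands, 54 mm outside, 62 mm long, 36 mm bore open at both ends, about 70 g. Starts upright on the drainer, a steel sheet 3 mm thick. Origin at its centre (31 mm from either end), z along its axis. Either a slip coupler or an ordinary one: neither name nor outside tells which. At least two of those present are slip couplers
- coupler_c: pipe coupler: white plastic tube with two grey bands, 54 mm outside, 62 mm long, 36 mm bore open at both ends, about 70 g. Starts upright on the drainer, a steel sheet 3 mm thick. Origin at its centre (31 mm from either end), z along its axis. Either a slip coupler or an ordinary one: neither name nor outside tells which. At least two of those present are slip couplers
- coupler_d: pipe coupler: white plastic tube with two grey bands, 54 mm outside, 62 mm long, 36 mm bore open at both ends, about 70 g. Starts upright on the drainer, a steel sheet 3 mm thick. Origin at its centre (31 mm from either end), z along its axis. Either a slip coupler or an ordinary one: neither name nor outside tells which. At least two of those present are slip couplers
- coupler_e: pipe coupler: white plastic tube with two grey bands, 54 mm outside, 62 mm long, 36 mm bore open at both ends, about 70 g. Starts upright on the drainer, a steel sheet 3 mm thick. Origin at its centre (31 mm from either end), z along its axis. Either a slip coupler or an ordinary one: neither name nor outside tells which. At least two of those present are slip couplers
- coupler_f: pipe coupler: white plastic tube with two grey bands, 54 mm outside, 62 mm long, 36 mm bore open at both ends, about 70 g. Starts upright on the drainer, a steel sheet 3 mm thick. Origin at its centre (31 mm from either end), z along its axis. Either a slip coupler or an ordinary one: neither name nor outside tells which. At least two of those present are slip couplers
- carrier: loose blue kit carrier, 0.6 kg: open tray 220 mm (its x) by 160 mm (its y), walls 35 mm high, walls and floor 3 mm thick; rigid bridge handle: flat uprights 24 mm wide at x = 0, y = +-78 mm carry a steel bar along y over the middle. Two upright copper pipe stubs stand on its floor at x = +-75 mm, y = 0, either side of the bar. Origin at the centre of its underside, z up
- stub_1 (a point): a point on the axis of the carrier's stub at its x = -75 mm, 34 mm above the carrier's underside: where the centre of a slip coupler comes when fully home. Each stub is 32 mm thick; its top 8 mm taper to a flat nose 24 mm wide, 65 mm above the carrier's underside. A slip coupler slides down over it until its lower end rests on the tray floor
- stub_2 (a point): a point on the axis of the carrier's stub at its x = +75 mm, 34 mm above the carrier's underside: where the centre of a slip coupler comes when fully home. An ordinary coupler has a 4 mm thick ring inside at mid-length (16 mm hole) that lands on the stub's nose: it stops with its centre about 67 mm above the carrier's underside, 33 mm too high
- handle (a point): middle of the carrier's handle bar, on the axis of the round bar (12 mm thick, along the carrier's y), 180 mm above the carrier's underside; axes as the carrier's
- hook: fixed steel stand with a two-pronged hook. Origin on the worktop straight under the seat; x points from the seat to the post (away from the open, upturned red tips), z up. Post 20 mm thick, 262 mm high at x = 155 mm on a base plate 100 x 120 mm, 12 mm thick, centred there
- hook_seat (a point): where the middle of the carrier's bar axis lies when hung, bar along y: 256 mm above the worktop, axes as hook. Two round prongs 10 mm thick at y = +-38 mm; axis 244 mm high at the seat (x = 0), rising gently to 254 mm at the post's crossbar (x = 155 mm) and steeply to 272 mm at the tips (x = -32 mm)
- box: returns box: loose low cardboard box without a lid, 240 mm (x) by 160 mm (y), 40 mm high, walls and floor 4 mm, 0.35 kg. Four couplers stand in it two by two. Origin at the centre of its underside, z up
- mug: blue mug, 80 mm across and 90 mm high; origin at the centre of its underside. Bystander
- soap: green washing-up liquid bottle, 60 mm across and 190 mm high; origin at the centre of its underside. Bystander
- plug: chrome sink plug, a disc 76 mm across and 13 mm high; origin at the centre of its underside. Bystander
There are look-alikes about, which are no part of the job. Leave any red look-alike of the coupler_f alone. Leave any green look-alike of the coupler_c alone.

How it is judged:
By the outcome, as a careful person would: the job done as asked, in the order asked, and still so for the second after the job is handed in, with the robot touching nothing.
Of coupler_a, coupler_b, coupler_c, coupler_d, coupler_e, coupler_f only 5 to 6 are there at a start; the rules pass over those that are not, and their reading is None.
At some moment in a run one of coupler_a, coupler_b, coupler_c, coupler_d, coupler_e, coupler_f, carrier, box may be knocked a few centimetres aside while the robot is not near it.
It also fails if it takes over 210 s, if anything falls off the work surface, if the arm or the gripper's body presses on something with over 40 N, if the wrist force passes 120 N, or if a joint passes its speed limit or range.

### The arm

A 6-joint arm with a two-finger parallel gripper is mounted at the origin on the work surface. World frame = base frame: x ahead of the robot, y to its left, z up, the work surface at z = 0. Lengths are in m, angles in degrees, forces in N, time in s.
With the tool pointing down it reaches from about 0.375 to 0.975 m from the base axis. Payload 3.8 kg.
Tool frame: the origin (TCP) lies between the finger pads; the fingertips stand 22 mm ahead of it and the grasp point (between the pads) lies 3 mm ahead of it; z points along the fingers, y is the line along which they close (so a half turn about z gives the same grasp; the last joint's range is limited). The gripper opens to 85 mm and grips with 20 to 120 N. Pads are 22 mm wide; open, the fingers measure 114 mm over their backs; the gripper's body (76 mm by 85 mm) begins 54 mm behind the grasp point. The pads swing forward as they close: fully open they stand 13 mm farther back than shut.
Start: joints at [66.583, 15.12, 91.902, -0, 72.978, -2.114], TCP at [0.245, 0.629, 0.253] pointing down, gripper open.
Joint ranges: [-150.88, 150.88], [-54.13, 125.18], [17.81, 147.31], [-75.09, 255.09], [0, 152.58], [-146.25, 146.25]. Speed limits (degrees/s): [147.25, 147.25, 180, 180, 180, 180].

### API

Orientations are given as [roll, pitch, yaw] about the fixed x, y, z axes, in that order (R = Rz(yaw) Ry(pitch) Rx(roll)).
In Python, from workcell import bot gives the robot as it stands.
- The arm moves only by the tool play_rows, never from a script. Its argument "targets" is a list of rows, each an object with "linear": the shift along the tool's x, y, z in m, a list of three; "twist": the turn, a rotation vector about the tool's x, y, z in rad, a list of three. In form: [{"linear": [x, y, z], "twist": [ax, ay, az]}, ...]. A call has 1 to 5 rows; each row is the pose to reach, as a shift and turn from the pose commanded when the call began, along the tool's axes at that moment; what a row does not reach only later rows make up. A row lasts 1/8 s, in which the tool goes at most 62.5 mm and 10.7 degrees, less where a joint would pass 70% of its speed; a pose out of reach is approached as far as the arm can. A call with a gripper value outside its range is refused whole. "hand" is the finger opening in m, from 0 to 0.0854, set as the call begins (left out, the last holds). The fingers move at their own pace and stop on an object; "squeeze" is the grip in N (left out, the last holds). Time passes only in rows, so rows that repeat a pose let the fingers close. It gives the time, the measured TCP pose, the force, the opening and the grip force at its end, in the units of the state.
- bot.get_state(): the state, without advancing time (a new reading comes with each control period).
- bot.read_camera(name): name is "side" or "top" or "wrist"; returns the picture (384x512x3 uint8, red, green, blue); there is no depth.
- bot.calibration(name): a dict with "intrinsics" (3x3 intrinsics, pixels), "rvec" (rotation vector, rad) and "tvec" (3), from world to camera coordinates, as OpenCV has them; the wrist camera has in their place "tool_from_camera" (4x4, takes a point from camera to tool coordinates, whose origin is the TCP and whose axes are the flange's). Camera axes: x right, y down, z forward; pixel columns grow to the right and rows downward; lengths in m; the calibration is good to about 2 mm. A picture is of the moment at which its call begins: read the wrist's pose just before it. calibration takes no time and is no camera call.
- bot.job_done(): hands the job in; it is judged then, once.
The state is a dict: "clock": time; "joints": joint angles; "qvel": joint speeds; "effort": joint torques, N m; "eef_pos": TCP position; "ee_rot": TCP orientation; "wrist_force": force on the tool from outside, world axes, zero at the start; "ft_torque": the same for the moment, N m; "width": opening from 0.0 (shut) to 1.0 (fully open); "grip_force": force on a finger pad.
Only numpy, scipy, OpenCV 4.12 (cv2) and the standard library are available. Lean on these libraries where they do the work, as an engineer would, in place of code of your own. Each camera call takes 0.05 s, during which the arm holds its last target. There are 200 camera calls.

## Working session

There is one attempt and no reset: what is moved stays moved. The work goes in short steps, Python scripts to look and compute and a tool call to move; the robot and the scene stay as the last step left them, time stands still between calls to the robot, and variables do not carry over. Pictures are saved under pics/ and viewed, at most 14 in all, crops included, and the job is handed in when it is done.

Besides the shell and the picture viewer there is one more tool, called after ">>>" by a JSON object that holds its "fn" and its "kwargs". play_rows: Moves the arm, as the interface text tells. Its arguments: {"type":"object","properties":{"targets":{"type":"array","items":{"type":"object","properties":{"linear":{"type":"array","items":{"type":"number"}},"twist":{"type":"array","items":{"type":"number"}}}}},"hand":{"type":"number"},"squeeze":{"type":"number"}},"required":["targets"]}

```bash
ls; mkdir -p pics; cat > h.py <<'E'
import numpy as np, cv2
from scipy.spatial.transform import Rotation as R
from workcell import bot
def cam(n,s=None):
    c=bot.calibration(n); K=np.array(c["intrinsics"],float)
    if n=="wrist":
        s=s or bot.get_state(); T=np.eye(4); T[:3,:3]=R.from_euler("xyz",s["ee_rot"],degrees=True).as_matrix(); T[:3,3]=s["eef_pos"]
        M=T@np.array(c["tool_from_camera"]); return K,M[:3,:3],M[:3,3]
    Rc=cv2.Rodrigues(np.array(c["rvec"],float))[0]; return K,Rc.T,-Rc.T@np.array(c["tvec"],float).ravel()
def onplane(C,uv,z):
    K,Rw,o=C; uv=np.atleast_2d(uv).astype(float)
    d=(Rw@np.linalg.inv(K)@np.c_[uv,np.ones(len(uv))].T).T
    return o+d*((z-o[2])/d[:,2])[:,None]
def proj(C,p):
    K,Rw,o=C; q=(K@Rw.T@(np.atleast_2d(p)-o).T).T; return q[:,:2]/q[:,2:]
def shot(n,f=None):
    s=bot.get_state(); im=bot.read_camera(n)
    if f: cv2.imwrite(f"pics/{f}.png",im[:,:,::-1])
    return im,cam(n,s)
E
python3 - <<'E'
from h import *
s=bot.get_state(); print(s)
for n in("top","side","wrist"):
    im,C=shot(n,n+"0"); print(n,C[0].tolist(),C[1].round(3).tolist(),C[2].round(3))
E
```

```text
pics
{'clock': 0.0, 'joints': array([ 6.65851326e+01,  1.51716476e+01,  9.19809866e+01, -2.22162553e-04,
        7.29754678e+01, -2.11392274e+00]), 'qvel': array([ 0.12787075,  0.02055908, -0.00183856,  0.00320764,  0.03399065,
        0.01746924]), 'effort': array([-4.71199382e-04, -5.15112233e+01, -3.67312181e+01, -8.73100589e-05,
        1.29751328e-02,  5.45821069e-05]), 'eef_pos': array([0.24493894, 0.6282742 , 0.25193519]), 'ee_rot': array([-1.79871977e+02, -4.51310077e-03,  1.58699116e+02]), 'wrist_force': array([ 0.35045722, -0.78837611,  0.1658132 ]), 'ft_torque': array([ 0.01614809, -0.03723948, -0.04681282]), 'grip_force': 0.0, 'width': 1.0003804409539885}
top [[464.37936641277895, 0.0, 258.2524681659077], [0.0, 464.37936641277895, 194.0864272905807], [0.0, 0.0, 1.0]] [[-0.004, -0.979, 0.204], [-1.0, 0.005, 0.003], [-0.004, -0.204, -0.979]] [0.205 0.012 1.576]
side [[423.99300014733785, 0.0, 256.0139852204884], [0.0, 423.99300014733785, 190.5599814004657], [0.0, 0.0, 1.0]] [[0.847, -0.388, 0.364], [-0.532, -0.636, 0.559], [0.014, -0.667, -0.745]] [ 0.021 -0.749  1.148]
wrist [[279.75613219291614, 0.0, 258.0917270787851], [0.0, 279.75613219291614, 193.39232313676217], [0.0, 0.0, 1.0]] [[0.364, 0.881, 0.304], [0.932, -0.343, -0.122], [-0.003, 0.327, -0.945]] [0.166 0.659 0.372]
```

View pics/top0.png

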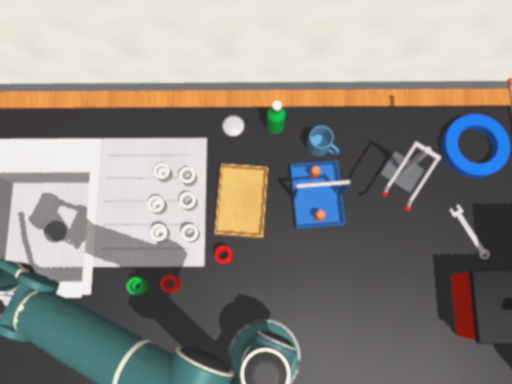

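View pics/side0.png

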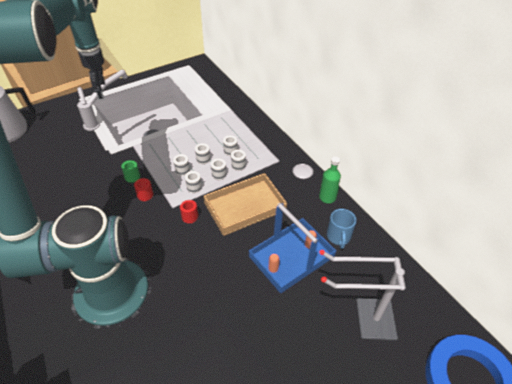

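The top view shows six white couplers near (162,172), (187,175), (156,204), (187,200), (159,232) and (189,232). The box is at (242,200), the carrier at (318,195) with its bar from (297,184) to (350,182), and the hook tips are at (385,194) and (408,208). The side view agrees. I'll measure these next.

```bash
cat > meas.py <<'E'
from h import *
def blobs(m,amin=5,amax=1e9):
    n,l,st,c=cv2.connectedComponentsWithStats(m.astype(np.uint8)); return [(c[i],st[i,4],l==i) for i in range(1,n) if amin<=st[i,4]<=amax]
def masks(im):
    hsv=cv2.cvtColor(im,cv2.COLOR_RGB2HSV); H,S,V=[hsv[...,i].astype(int) for i in range(3)]
    return dict(orange=(H>4)&(H<14)&(S>120)&(V>150),red=((H<4)|(H>175))&(S>150)&(V>100),blue=(H>100)&(H<118)&(S>150)&(V>90),tan=(H>12)&(H<25)&(S>60)&(V>110),white=(S<25)&(V>195))
if __name__=="__main__":
  for n in("top","side"):
    im,C=shot(n); m=masks(im)
    for k,z in(("orange",.06),("red",.272),("blue",.035),("tan",.04),("white",.065)):
        for c,a,_ in blobs(m[k],4 if k in("orange","red") else 25,4000):
            p=onplane(C,c,z)[0]
            if .3<p[0]<.95 and abs(p[1])<.75: print(n,k,c.round(1),a,p.round(4))
E
python3 meas.py
```

```text
top orange [378.6  89.8] 23 [ 0.8915 -0.4047  0.06  ]
top orange [415.6  99.7] 597 [ 0.8536 -0.5313  0.06  ]
top orange [113.9  91.3] 239 [0.8912 0.5215 0.06  ]
top orange [283.1  90.3] 194 [ 0.8916 -0.071   0.06  ]
top orange [465.6  96.9] 7 [ 0.8634 -0.7056  0.06  ]
top orange [347.3  97.7] 6 [ 0.8627 -0.2942  0.06  ]
top orange [135.5 106.1] 412 [0.8355 0.4431 0.06  ]
top orange [314.9 171.5] 57 [ 0.5979 -0.1739  0.06  ]
top orange [319.3 215. ] 50 [ 0.4495 -0.1841  0.06  ]
top red [383.9 193.4] 19 [ 0.4772 -0.3437  0.272 ]
top red [407.2 208.2] 22 [ 0.4338 -0.4073  0.272 ]
top red [223.  254.1] 227 [0.3058 0.1157 0.272 ]
top blue [475.9 145.3] 2540 [ 0.6951 -0.7361  0.035 ]
top blue [316.4 195.5] 2468 [ 0.5205 -0.1793  0.035 ]
top tan [241.2 200.3] 3610 [0.504  0.0751 0.04  ]
top white [276.6 105.4] 52 [ 0.8334 -0.0472  0.065 ]
top white [233.1 125.8] 293 [0.7598 0.1026 0.065 ]
top white [417.2 165. ] 317 [ 0.6174 -0.5177  0.065 ]
top white [323.2 183.6] 154 [ 0.5545 -0.1995  0.065 ]
top white [ 66.9 214.8] 232 [0.4532 0.649  0.065 ]
top white [464.9 224.3] 194 [ 0.4158 -0.6587  0.065 ]
side orange [312.9 233.1] 15 [ 0.6101 -0.1792  0.06  ]
side orange [308.3 240.4] 19 [ 0.5804 -0.1941  0.06  ]
side orange [273.5 262.7] 125 [ 0.4429 -0.2046  0.06  ]
side red [321.7 251.8] 12 [ 0.4791 -0.3467  0.272 ]
side red [323.4 278.7] 25 [ 0.4359 -0.4083  0.272 ]
side blue [305.5 224.2] 28 [ 0.6245 -0.1244  0.035 ]
side blue [285.2 256.8] 1804 [ 0.4953 -0.1934  0.035 ]
side blue [320.1 252.3] 231 [ 0.5977 -0.2369  0.035 ]
side blue [466.8 358.3] 2378 [ 0.7222 -0.7008  0.035 ]
side tan [243.3 202.9] 3026 [0.4948 0.0574 0.04  ]
side white [302.5 170.8] 198 [0.7426 0.0577 0.065 ]
side white [296.8 222.3] 145 [ 0.5891 -0.1205  0.065 ]
side white [370.5 273. ] 597 [ 0.6638 -0.3858  0.065 ]
```

```bash
python3 - <<'E'
import cv2,numpy as np
a=cv2.imread('pics/top0.png')[130:280,130:450]; b=cv2.imread('pics/side0.png')[120:345,165:415]
cv2.imwrite('pics/c1.png',cv2.resize(a,(800,375),interpolation=cv2.INTER_CUBIC))
cv2.imwrite('pics/c2.png',cv2.resize(b,(660,594),interpolation=cv2.INTER_CUBIC))
E
```

```text
(no output)
```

View pics/c1.png

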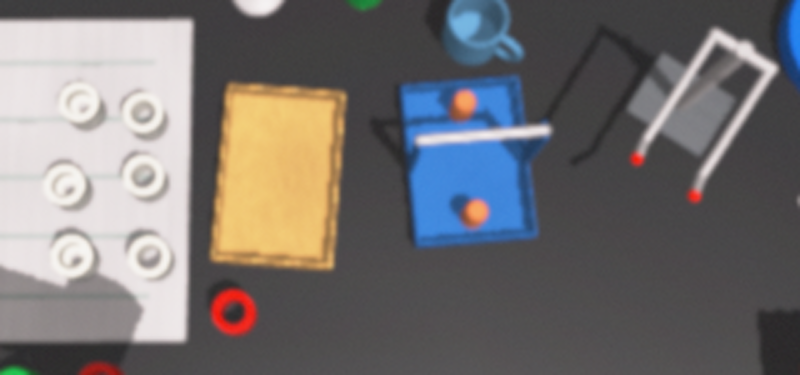

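View pics/c2.png

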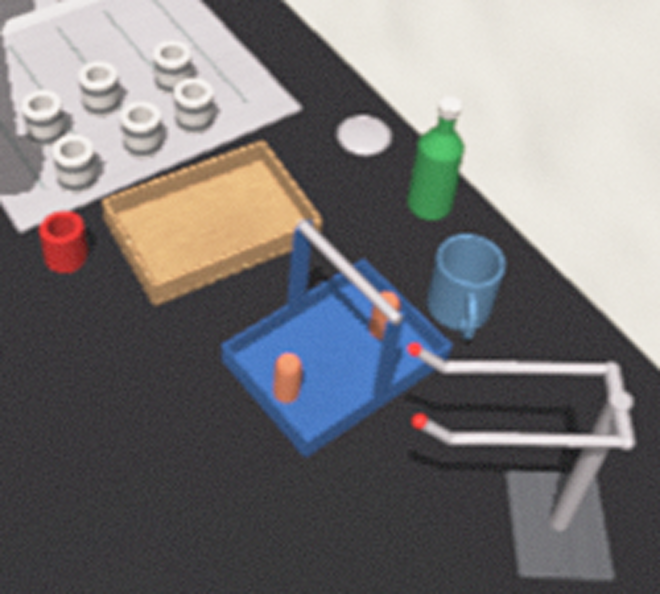

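The crops show the six coupler rims clearly. At 2.5x from (130,130) they sit at (80,102), (143,113), (66,185), (144,176), (73,256) and (149,257). I can also see the stub tops, the white bar from (415,140) to (550,130), and the red hook tips. Next I'll refine these with circle fits and two-view triangulation.

```bash
cat > m2.py <<'E'
from h import *
from meas import masks,blobs
def tri(C1,u1,C2,u2):
    A=[];b=[]
    for C,u in((C1,u1),(C2,u2)):
        d=onplane(C,u,0)[0]-C[2]; d/=np.linalg.norm(d); P=np.eye(3)-np.outer(d,d); A.append(P); b.append(P@C[2])
    x=np.linalg.lstsq(np.vstack(A),np.hstack(b),rcond=None)[0]; return x
def ellipse_at(im,C,p,r0=.027,z=.065):
    # radial edge search for the outer bright rim around predicted centre
    pass
def couplers_top(im,C,guess):
    g=cv2.cvtColor(im,cv2.COLOR_RGB2GRAY); s=6; out=[]
    for u,v in guess:
        x0,y0=int(u)-16,int(v)-16; c=cv2.resize(g[y0:y0+32,x0:x0+32],None,fx=s,fy=s,interpolation=cv2.INTER_CUBIC)
        best=cv2.HoughCircles(c,cv2.HOUGH_GRADIENT,1,300,param1=60,param2=8,minRadius=int(7.6*s),maxRadius=int(9.4*s))
        if best is None: print("none",u,v); continue
        cx,cy,r=best[0][0]; out.append(((cx+.5)/s-.5+x0,(cy+.5)/s-.5+y0,r/s))
    return np.array(out)
if __name__=="__main__":
    im,C=shot("top"); ims,Cs=shot("side")
    g=[(130+x/2.5,130+y/2.5) for x,y in((80,102),(143,113),(66,185),(144,176),(73,256),(149,257))]
    o=couplers_top(im,C,g)
    P=onplane(C,o[:,:2],.065); P2=onplane(C,np.array(g),.065)
    for a,p,q in zip(o,P,P2): print(a.round(1),p.round(4),"hand",q.round(4),"side px",proj(Cs,p).round(1))
    m=masks(im); ms=masks(ims)
    tips=[tri(C,(383.9,193.4),Cs,(321.7,251.8)),tri(C,(407.2,208.2),Cs,(323.4,278.7))]; print("tips",np.round(tips,4))
    # box + carrier rims
    for k,z in(("tan",.04),("blue",.035)):
        b=[b for b in blobs(m[k],1500,4000) if 200<b[0][0]<350][0]
        mm=cv2.morphologyEx(b[2].astype(np.uint8),cv2.MORPH_OPEN,np.ones((7,7)))
        cn=max(cv2.findContours(mm,0,2)[0],key=cv2.contourArea); q=onplane(C,cn[:,0,:],z)[:,:2].astype(np.float32)
        print(k,cv2.minAreaRect(q))
    # bar ends
    for im_,C_,reg in((im,C,(290,176,355,192)),):
        hs=cv2.cvtColor(im_,cv2.COLOR_RGB2HSV); mk=np.zeros(im_.shape[:2],bool); x0,y0,x1,y1=reg; mk[y0:y1,x0:x1]=True
        mk&=(hs[...,1]<60)&(hs[...,2]>170); ys,xs=np.nonzero(mk); pts=np.c_[xs,ys].astype(np.float32)
        r=cv2.minAreaRect(pts); print("bar px",r); bp=cv2.boxPoints(r); print(onplane(C_,bp,.186).round(4), onplane(C_,r[0],.184))
E
python3 m2.py
```

```text
[164.5 174.3   7.6] [0.5891 0.3319 0.065 ] hand [0.6014 0.3408 0.065 ] side px [[227.4 141.9]]
[186.5 174.7   8.1] [0.5876 0.258  0.065 ] hand [0.5858 0.2556 0.065 ] side px [[236.9 153.5]]
[155.  203.3   8.2] [0.4902 0.3597 0.065 ] hand [0.4879 0.355  0.065 ] side px [[200.8 146.8]]
[187.2 199.8   8.3] [0.5015 0.2534 0.065 ] hand [0.4996 0.2519 0.065 ] side px [[217.1 162.6]]
[158.2 231.8   8.3] [0.3953 0.3454 0.065 ] hand [0.3934 0.3419 0.065 ] side px [[179.5 158.2]]
[189.2 232.3   8.5] [0.3932 0.2438 0.065 ] hand [0.3916 0.2424 0.065 ] side px [[191.4 175.4]]
tips [[ 0.4791 -0.3451  0.2689]
 [ 0.4349 -0.4079  0.2717]]
tan ((0.5067164897918701, 0.07459338754415512), (0.16649200022220612, 0.2511231601238251), 85.35586547851562)
blue ((0.48179343342781067, -0.18263764679431915), (0.1348983645439148, 0.16074180603027344), 2.1956541538238525)
bar px ((322.50408935546875, 183.55526733398438), (4.136815071105957, 53.22455596923828), 85.76361083984375)
[[ 0.5275 -0.0986  0.186 ]
 [ 0.5391 -0.262   0.186 ]
 [ 0.5261 -0.2624  0.186 ]
 [ 0.5145 -0.0992  0.186 ]] [[ 0.52728042 -0.18078599  0.184     ]]
```

```bash
cat >> h.py <<'E'
def wrap(a,p=360): return (a+p/2)%p-p/2
def plan(*tg):
    """chain of targets (x,y,z,yaw): prints linear, twist and rows for each, from the measured pose"""
    s=bot.get_state(); p=np.array(s["eef_pos"]); psi=s["ee_rot"][2]
    for t in tg:
        a=np.radians(psi); d=np.array(t[:3])-p
        lin=[np.cos(a)*d[0]+np.sin(a)*d[1],np.sin(a)*d[0]-np.cos(a)*d[1],-d[2]]
        w=wrap(psi-t[3]); print("lin",np.round(lin,3).tolist(),"tw",round(np.radians(w),3),"rows",int(max(np.linalg.norm(d)//.0625,abs(w)//10.7))+1)
        p=np.array(t[:3]); psi=t[3]
E
python3 -c "
from h import *
plan((.50,.28,.26,90))"
```

```text
lin [-0.364, -0.232, -0.007] tw 1.199 rows 7
```

>>> {"fn": "play_rows", "kwargs": {"targets": [{"linear": [-0.364,-0.232,-0.007],"twist": [0,0,1.199]},{"linear": [-0.364,-0.232,-0.007],"twist": [0,0,1.199]},{"linear": [-0.364,-0.232,-0.007],"twist": [0,0,1.199]},{"linear": [-0.364,-0.232,-0.007],"twist": [0,0,1.199]},{"linear": [-0.364,-0.232,-0.007],"twist": [0,0,1.199]}], "hand": 0.07}}

```text
clock: 0.98
eef_pos: [0.4307, 0.3751, 0.2587]
ee_rot: [179.9, -0.0, 104.6]
wrist_force: [1.3, 0.6, 0.2]
width: 0.819
grip_force: 0.0
```

```bash
python3 -c "
from h import *
print(bot.get_state()['clock'])
plan((.50,.28,.26,90))"
```

```text
0.975
lin [-0.11, 0.043, -0.001] tw 0.256 rows 2
```

>>> {"fn": "play_rows", "kwargs": {"targets": [{"linear": [-0.1,0.04,0],"twist": [0,0,0.22]},{"linear": [-0.1,0.04,0],"twist": [0,0,0.22]},{"linear": [-0.1,0.04,0],"twist": [0,0,0.22]},{"linear": [-0.1,0.04,0],"twist": [0,0,0.22]},{"linear": [-0.1,0.04,0],"twist": [0,0,0.22]}]}}

```text
clock: 1.6
eef_pos: [0.4935, 0.2915, 0.2583]
ee_rot: [-180.0, -0.0, 92.5]
wrist_force: [-0.2, -0.1, -0.1]
width: 0.823
grip_force: 0.0
```

```bash
python3 -c "
from h import *
s=bot.get_state();print(s['eef_pos'],s['ee_rot'],abs(s['qvel']).max())
shot('wrist','w1')"
```

```text
[0.49349233 0.29146148 0.25833245] [-1.79986283e+02 -1.72458415e-02  9.24728491e+01] 0.3758100231763616
```

View pics/w1.png

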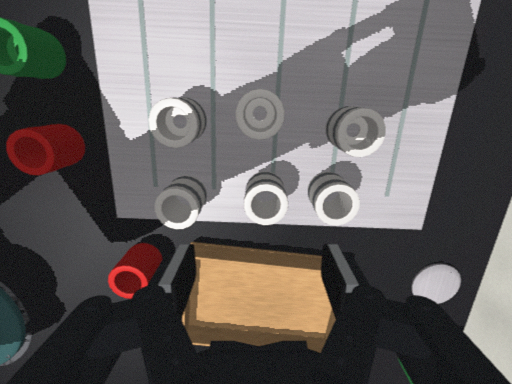

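The wrist view shows rims at (176,122), (260,113), (359,132) in the far row and (178,206), (266,202), (336,204) in the near row. The far three show a small inner ring, so they look ordinary. The near three look open, so I'll try those first.

```bash
cat > w.py <<'E'
from h import *
def rims(im,C,guess,z=.065,s=3):
    """refine rim centres: rectify the z-plane around each guess, Hough the outer circle"""
    g=cv2.cvtColor(im,cv2.COLOR_RGB2GRAY); out=[]; K,Rw,o=C; mm=.0005
    for p in guess:
        n=100; xs=np.arange(-n,n)*mm; X,Y=np.meshgrid(p[0]+xs,p[1]+xs)
        uv=proj(C,np.c_[X.ravel(),Y.ravel(),np.full(X.size,z)]).astype(np.float32)
        r=cv2.remap(g,uv[:,0].reshape(X.shape),uv[:,1].reshape(X.shape),cv2.INTER_CUBIC)
        r=cv2.GaussianBlur(r,(0,0),2)
        h=cv2.HoughCircles(r,cv2.HOUGH_GRADIENT,1,10,param1=50,param2=8,minRadius=48,maxRadius=58)
        h2=cv2.HoughCircles(r,cv2.HOUGH_GRADIENT,1,10,param1=50,param2=8,minRadius=32,maxRadius=40)
        res=[]
        for hh in(h,h2):
            if hh is None: res+=[None]; continue
            c=min(hh[0][:4],key=lambda c:np.hypot(c[0]-n,c[1]-n)); res.append((round(p[0]+(c[0]-n)*mm,4),round(p[1]+(c[1]-n)*mm,4),round(float(c[2])*mm,4)))
        out.append(res)
    return out
if __name__=="__main__":
    im=cv2.imread("pics/w1.png")[:,:,::-1].copy(); C=cam("wrist")
    px=[(176,122),(260,113),(359,132),(178,206),(266,202),(336,204)]
    G=onplane(C,px,.065); print(G.round(4)); 
    for r in rims(im,C,G): print(r)
    bx=onplane(C,[(190,247),(335,258)],.04); print("box far corners approx",bx.round(4))
E
python3 w.py
```

```text
[[0.4007 0.345  0.065 ]
 [0.4918 0.3584 0.065 ]
 [0.6016 0.3429 0.065 ]
 [0.3979 0.2463 0.065 ]
 [0.5036 0.2561 0.065 ]
 [0.5878 0.2572 0.065 ]]
[(np.float64(0.4035), np.float64(0.3457), 0.0249), (np.float64(0.3955), np.float64(0.3437), 0.0166)]
[(np.float64(0.4915), np.float64(0.3566), 0.026), (np.float64(0.4915), np.float64(0.3571), 0.0186)]
[(np.float64(0.6044), np.float64(0.3417), 0.026), (np.float64(0.6034), np.float64(0.3427), 0.0185)]
[(np.float64(0.3957), np.float64(0.244), 0.0281), (np.float64(0.3952), np.float64(0.242), 0.018)]
[(np.float64(0.5024), np.float64(0.2588), 0.0264), (np.float64(0.5029), np.float64(0.2523), 0.0178)]
[(np.float64(0.589), np.float64(0.2559), 0.0264), (np.float64(0.589), np.float64(0.2559), 0.0178)]
box far corners approx [[0.404  0.176  0.04  ]
 [0.6051 0.1674 0.04  ]]
```

```bash
python3 -c "
from h import *
plan((.589,.256,.13,90),(.589,.256,.045,90),(.589,.256,.17,90),(.6,-.06,.17,94),(.6,-.06,.17,94))"
```

```text
lin [-0.04, 0.094, 0.128] tw 0.043 rows 3
lin [0.0, 0.0, 0.085] tw 0.0 rows 2
lin [0.0, 0.0, -0.125] tw 0.0 rows 3
lin [-0.316, 0.011, -0.0] tw -0.07 rows 6
lin [0.0, 0.0, -0.0] tw 0.0 rows 1
```

>>> {"fn": "play_rows", "kwargs": {"targets": [{"linear": [-0.04,0.094,0.128],"twist": [0,0,0.043]},{"linear": [-0.04,0.094,0.128],"twist": [0,0,0.043]},{"linear": [-0.04,0.094,0.128],"twist": [0,0,0.043]},{"linear": [-0.04,0.094,0.128],"twist": [0,0,0.043]}]}}

```text
clock: 2.15
eef_pos: [0.5881, 0.2539, 0.1265]
ee_rot: [-179.6, 0.1, 89.9]
wrist_force: [-0.5, -0.6, 0.2]
width: 0.821
grip_force: 0.0
```

>>> {"fn": "play_rows", "kwargs": {"targets": [{"linear": [0,0,0.03]},{"linear": [0,0,0.06]},{"linear": [0,0,0.085]},{"linear": [0,0,0.085]},{"linear": [0,0,0.085]}]}}

```text
invalid input
```

>>> {"fn": "play_rows", "kwargs": {"targets": [{"linear": [0,0,0]},{"linear": [0,0,0]},{"linear": [0,0,0]},{"linear": [0,0,0]}], "hand": 0.045, "squeeze": 30}}

```text
invalid input
```

>>> {"fn": "play_rows", "kwargs": {"targets": [{"linear": [0,0,-0.03]},{"linear": [0,0,-0.08]},{"linear": [0,0,-0.125]},{"linear": [0,0,-0.125]}]}}

```text
invalid input
```

```bash
python3 -c "
from h import *
shot('wrist','w2')
plan((.6,0,.17,94))"
```

```text
lin [-0.255, 0.012, -0.041] tw -0.071 rows 5
```

View pics/w2.png

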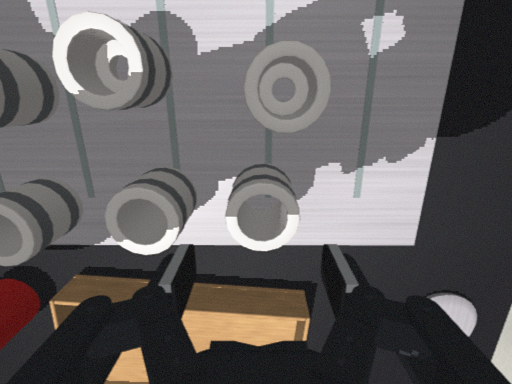

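Every row needs a twist. The view shows the target rim at (262,216) between the fingers. The neighbour at (288,88) has an inner ring.

```bash
python3 -c "
from w import *
im=cv2.imread('pics/w2.png')[:,:,::-1].copy(); C=cam('wrist')
G=onplane(C,[(262,216),(148,219)],.065); print(G.round(4), rims(im,C,G))
plan((.589,.256,.045,90))"
```

```text
[[0.5905 0.2576 0.065 ]
 [0.5084 0.2552 0.065 ]] [[(np.float64(0.5907), np.float64(0.2559), 0.0265), (np.float64(0.5902), np.float64(0.2559), 0.0183)], [(np.float64(0.5077), np.float64(0.2559), 0.026), (np.float64(0.5037), np.float64(0.2534), 0.0178)]]
lin [0.001, 0.0, 0.084] tw -0.001 rows 2
```

>>> {"fn": "play_rows", "kwargs": {"targets": [{"linear": [0.001,0.001,0.03],"twist": [0,0,0]},{"linear": [0.001,0.001,0.06],"twist": [0,0,0]},{"linear": [0.001,0.001,0.084],"twist": [0,0,0]},{"linear": [0.001,0.001,0.084],"twist": [0,0,0]}]}}

```text
clock: 2.7
eef_pos: [0.5891, 0.2563, 0.0463]
ee_rot: [-179.9, 0.0, 90.0]
wrist_force: [0.2, -0.3, 0.4]
width: 0.819
grip_force: 0.0
```

>>> {"fn": "play_rows", "kwargs": {"targets": [{"linear": [0,0,0],"twist": [0,0,0]},{"linear": [0,0,0],"twist": [0,0,0]},{"linear": [0,0,0],"twist": [0,0,0]},{"linear": [0,0,0],"twist": [0,0,0]}], "hand": 0.045, "squeeze": 30}}

```text
clock: 3.2
eef_pos: [0.5923, 0.2565, 0.0489]
ee_rot: [179.8, -0.1, 89.9]
wrist_force: [-0.1, 2.1, 7.4]
width: 0.63
grip_force: 32.2
```

>>> {"fn": "play_rows", "kwargs": {"targets": [{"linear": [0,0,-0.03],"twist": [0,0,0]},{"linear": [0,0,-0.08],"twist": [0,0,0]},{"linear": [0,0,-0.125],"twist": [0,0,0]},{"linear": [0,0,-0.125],"twist": [0,0,0]}]}}

```text
clock: 3.7
eef_pos: [0.5943, 0.2566, 0.1777]
ee_rot: [179.4, -0.2, 89.9]
wrist_force: [0.5, 0.0, -1.3]
width: 0.636
grip_force: 32.1
```

>>> {"fn": "play_rows", "kwargs": {"targets": [{"linear": [-0.26,0.01,0],"twist": [0,0,-0.07]},{"linear": [-0.26,0.01,0],"twist": [0,0,-0.07]},{"linear": [-0.26,0.01,0],"twist": [0,0,-0.07]},{"linear": [-0.26,0.01,0],"twist": [0,0,-0.07]},{"linear": [-0.26,0.01,0],"twist": [0,0,-0.07]}]}}

```text
clock: 4.32
eef_pos: [0.5995, -0.0086, 0.1702]
ee_rot: [-179.9, 0.0, 93.7]
wrist_force: [0.5, 0.3, -0.7]
width: 0.634
grip_force: 32.0
```

```bash
python3 -c "
from h import *
im,C=shot('wrist','w3')
p=[[.5998,-.1748,.065],[.4502,-.1852,.065],[.525,-.18,.18]]
print(C[2],proj(C,p))
plan((.6,-.1,.17,94))"
```

```text
[0.59385524 0.07532482 0.2902849 ] [[249.25593702 346.96240849]
 [107.4080057  347.25749578]
 [131.3386428  493.16484116]]
lin [-0.092, -0.006, 0.0] tw -0.005 rows 2
```

View pics/w3.png

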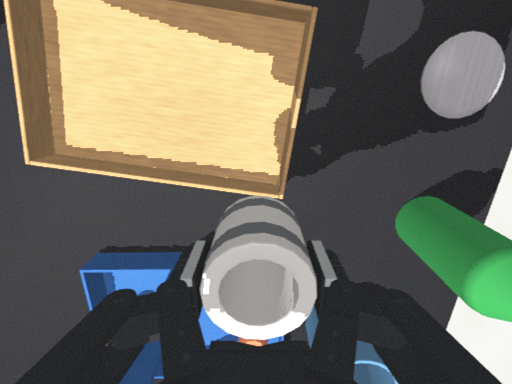

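```bash
python3 -c "
from w import *
im=cv2.imread('pics/w3.png')[:,:,::-1].copy(); C=cam('wrist'); s=bot.get_state(); print(s['eef_pos'],s['ee_rot'])
z=s['eef_pos'][2]+.0175
G=onplane(C,[(259,287)],z); print(G.round(4), rims(im,C,G,z))
print(onplane(C,[(82,270)],.035))
plan((.6006,-.1753,.17,94),(.6006,-.1753,.1,94))"
```

```text
[ 0.59962062 -0.00788086  0.1702675 ] [-1.79899509e+02  3.35051393e-02  9.37002630e+01]
[[ 0.5991 -0.0031  0.1878]] [[(np.float64(0.5999), np.float64(-0.0049), 0.0281), (np.float64(0.5989), np.float64(-0.0069), 0.0177)]]
[[ 0.41641347 -0.11175288  0.035     ]]
lin [-0.167, -0.01, 0.0] tw -0.005 rows 3
lin [0.0, 0.0, 0.07] tw 0.0 rows 2
```

```bash
python3 -c "
from meas import *
C=cam('wrist'); im=cv2.imread('pics/w3.png')[:,:,::-1].copy()
a=im[225:345,60:210]; 
for n in('top','side'):
    i,Cc=shot(n,n+'1'); m=masks(i)
    for k,z in(('orange',.05),('tan',.04)):
        for c,ar,_ in blobs(m[k],6,5000):
            p=onplane(Cc,c,z)[0]
            if .35<p[0]<.7 and abs(p[1])<.3: print(n,k,c.round(1),ar,p.round(4))
b=cv2.imread('pics/top1.png')[140:260,200:360]
o=np.hstack([cv2.resize(a[:,:,::-1],(400,320),interpolation=cv2.INTER_CUBIC),cv2.resize(b,(400,320),interpolation=cv2.INTER_CUBIC)])
cv2.imwrite('pics/c3.png',o)
"
```

```text
top orange [314.9 171.5] 56 [ 0.6004 -0.1751  0.05  ]
top orange [319.3 215. ] 49 [ 0.4511 -0.1852  0.05  ]
top tan [228.3 201.6] 1495 [0.4998 0.1186 0.04  ]
top tan [315.5 170. ] 14 [ 0.6083 -0.1783  0.04  ]
top tan [320.3 213.9] 18 [ 0.4564 -0.1899  0.04  ]
side orange [312.9 233.1] 15 [ 0.6155 -0.1739  0.05  ]
side orange [308.3 240.4] 19 [ 0.5855 -0.189   0.05  ]
side orange [273.5 262.7] 124 [ 0.4467 -0.1996  0.05  ]
side tan [242.8 203.7] 2887 [0.4916 0.0552 0.04  ]
```

View pics/c3.png

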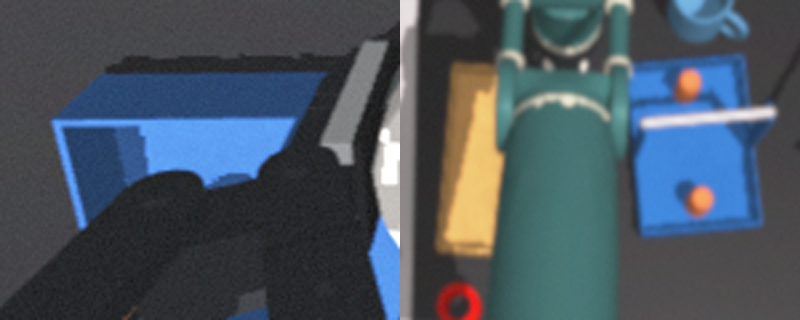

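>>> {"fn": "play_rows", "kwargs": {"targets": [{"linear": [-0.168,-0.009,0],"twist": [0,0,-0.005]},{"linear": [-0.168,-0.009,0],"twist": [0,0,-0.005]},{"linear": [-0.168,-0.009,0],"twist": [0,0,-0.005]},{"linear": [-0.168,-0.009,0],"twist": [0,0,-0.005]},{"linear": [-0.168,-0.009,0],"twist": [0,0,-0.005]}]}}

```text
clock: 5.1
eef_pos: [0.603, -0.171, 0.1708]
ee_rot: [-180.0, -0.1, 94.3]
wrist_force: [0.2, 0.2, -1.0]
width: 0.634
grip_force: 32.0
```

>>> {"fn": "play_rows", "kwargs": {"targets": [{"linear": [0,0,0.03],"twist": [0,0,0]},{"linear": [0,0,0.05],"twist": [0,0,0]},{"linear": [0,0,0.058],"twist": [0,0,0]},{"linear": [0,0,0.062],"twist": [0,0,0]},{"linear": [0,0,0.062],"twist": [0,0,0]}]}}

```text
clock: 5.72
eef_pos: [0.6032, -0.1728, 0.1097]
ee_rot: [180.0, 0.0, 94.2]
wrist_force: [-0.8, 0.0, -0.7]
width: 0.637
grip_force: 32.0
```

>>> {"fn": "play_rows", "kwargs": {"targets": [{"linear": [0,0,0.004],"twist": [0,0,0]},{"linear": [0,0,0.008],"twist": [0,0,0]},{"linear": [0,0,0.012],"twist": [0,0,0]},{"linear": [0,0,0.012],"twist": [0,0,0]}]}}

```text
clock: 6.22
eef_pos: [0.6036, -0.1738, 0.0976]
ee_rot: [179.9, 0.1, 94.2]
wrist_force: [2.3, -3.2, 0.1]
width: 0.632
grip_force: 32.1
```

>>> {"fn": "play_rows", "kwargs": {"targets": [{"linear": [-0.002,0.001,0],"twist": [0,0,0]},{"linear": [-0.002,0.001,0.007],"twist": [0,0,0]},{"linear": [-0.002,0.001,0.014],"twist": [0,0,0]},{"linear": [-0.002,0.001,0.022],"twist": [0,0,0]},{"linear": [-0.002,0.001,0.022],"twist": [0,0,0]}]}}

```text
clock: 6.85
eef_pos: [0.6033, -0.1745, 0.074]
ee_rot: [-179.9, -0.0, 94.2]
wrist_force: [-1.1, -0.2, -1.6]
width: 0.633
grip_force: 32.1
```

>>> {"fn": "play_rows", "kwargs": {"targets": [{"linear": [0,0,0.006],"twist": [0,0,0]},{"linear": [0,0,0.012],"twist": [0,0,0]},{"linear": [0,0,0.012],"twist": [0,0,0]}]}}

```text
clock: 7.22
eef_pos: [0.6034, -0.1745, 0.0625]
ee_rot: [-179.9, -0.0, 94.2]
wrist_force: [-0.5, -0.7, -1.1]
width: 0.631
grip_force: 32.1
```

>>> {"fn": "play_rows", "kwargs": {"targets": [{"linear": [0,0,0],"twist": [0,0,0]},{"linear": [0,0,0],"twist": [0,0,0]},{"linear": [0,0,0],"twist": [0,0,0]},{"linear": [0,0,0],"twist": [0,0,0]}], "hand": 0.068}}

```text
clock: 7.72
eef_pos: [0.6042, -0.1748, 0.0636]
ee_rot: [180.0, 0.0, 94.2]
wrist_force: [0.5, -0.8, -0.4]
width: 0.796
grip_force: 0.0
```

>>> {"fn": "play_rows", "kwargs": {"targets": [{"linear": [0,0,-0.05],"twist": [0,0,0]},{"linear": [0,0,-0.1],"twist": [0,0,0]},{"linear": [0,0,-0.15],"twist": [0,0,0]},{"linear": [0,0,-0.19],"twist": [0,0,0]},{"linear": [0,0,-0.19],"twist": [0,0,0]}]}}

```text
clock: 8.35
eef_pos: [0.6066, -0.1756, 0.259]
ee_rot: [179.5, 0.2, 94.2]
wrist_force: [0.4, -0.3, 0.2]
width: 0.797
grip_force: 0.0
```

```bash
python3 -c "
from h import *
shot('side','s2')
b=cv2.imread('pics/s2.png')[190:300,230:360]
cv2.imwrite('pics/c4.png',cv2.resize(b,(650,550),interpolation=cv2.INTER_CUBIC))
plan((.56,.23,.25,90))"
```

```text
lin [0.407, -0.015, 0.006] tw 0.074 rows 7
```

View pics/c4.png

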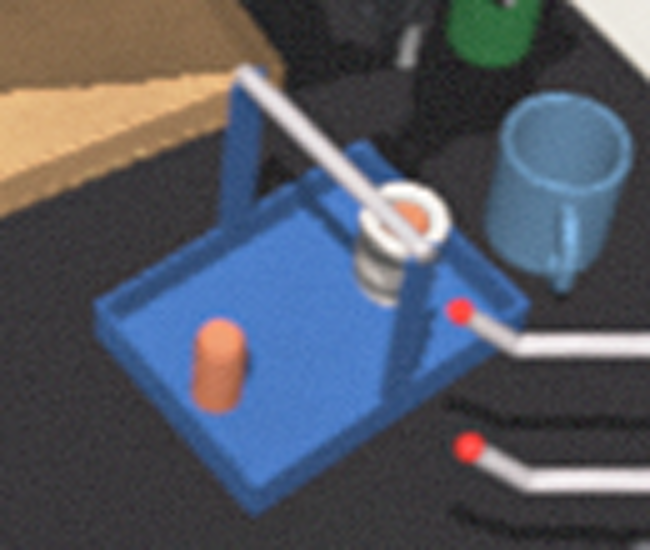

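The side view shows the coupler seated: its rim at (405,210) is level with the stub nose at (408,218). The first slip coupler is home. Next I'll fetch the coupler at (0.503, 0.254).

```bash
python3 -c "
from h import *
plan((.54,.1,.2,92),(.503,.254,.13,90))"
```

```text
lin [0.279, -0.045, 0.056] tw 0.039 rows 5
lin [0.155, -0.032, 0.07] tw 0.035 rows 3
```

>>> {"fn": "play_rows", "kwargs": {"targets": [{"linear": [0.279,-0.045,0.055],"twist": [0,0,0.038]},{"linear": [0.279,-0.045,0.055],"twist": [0,0,0.038]},{"linear": [0.279,-0.045,0.055],"twist": [0,0,0.038]},{"linear": [0.279,-0.045,0.055],"twist": [0,0,0.038]},{"linear": [0.279,-0.045,0.055],"twist": [0,0,0.038]}]}}

```text
clock: 9.02
eef_pos: [0.5359, 0.1024, 0.1954]
ee_rot: [-179.7, 0.0, 92.1]
wrist_force: [-0.6, 0.3, -0.6]
width: 0.798
grip_force: 0.0
```

>>> {"fn": "play_rows", "kwargs": {"targets": [{"linear": [0.155,-0.032,0.07],"twist": [0,0,0.035]},{"linear": [0.155,-0.032,0.07],"twist": [0,0,0.035]},{"linear": [0.155,-0.032,0.07],"twist": [0,0,0.035]},{"linear": [0.155,-0.032,0.07],"twist": [0,0,0.035]},{"linear": [0.155,-0.032,0.07],"twist": [0,0,0.035]}]}}

```text
clock: 9.65
eef_pos: [0.5003, 0.2534, 0.1271]
ee_rot: [-179.9, 0.1, 90.1]
wrist_force: [0.4, -0.7, 0.4]
width: 0.797
grip_force: 0.0
```

```bash
python3 -c "
from w import *
im,C=shot('wrist','w4')
G=[(.503,.254),(.4915,.357),(.396,.244),(.402,.345),(.603,.342)]
for g,r in zip(G,rims(im,C,G)): print(g,proj(C,[[*g,.065]]).round(),r)
plan((.503,.255,.045,90))"
```

```text
(0.503, 0.254) [[263. 220.]] [(np.float32(0.5032), np.float32(0.2543), 0.0276), (np.float32(0.5028), np.float32(0.2523), 0.0179)]
(0.4915, 0.357) [[245.  61.]] [(np.float32(0.4918), np.float32(0.3558), 0.0265), (np.float32(0.4922), np.float32(0.3562), 0.0183)]
(0.396, 0.244) [[115. 232.]] [(np.float32(0.3952), np.float32(0.2422), 0.0262), (np.float32(0.3962), np.float32(0.2428), 0.0178)]
(0.402, 0.345) [[97. 82.]] [(np.float32(0.4062), np.float32(0.3432), 0.0254), (np.float32(0.3972), np.float32(0.3438), 0.0179)]
(0.603, 0.342) [[428.  88.]] [(np.float32(0.6042), np.float32(0.3423), 0.0262), (np.float32(0.6038), np.float32(0.3423), 0.018)]
lin [0.002, 0.002, 0.083] tw 0.0 rows 2
```

>>> {"fn": "play_rows", "kwargs": {"targets": [{"linear": [0.001,0.002,0.03],"twist": [0,0,0]},{"linear": [0.001,0.002,0.06],"twist": [0,0,0]},{"linear": [0.001,0.002,0.082],"twist": [0,0,0]},{"linear": [0.001,0.002,0.082],"twist": [0,0,0]}]}}

```text
clock: 10.2
eef_pos: [0.5023, 0.2529, 0.0449]
ee_rot: [-179.8, 0.1, 89.9]
wrist_force: [-0.4, 0.6, 1.1]
width: 0.792
grip_force: 0.0
```

>>> {"fn": "play_rows", "kwargs": {"targets": [{"linear": [0,0,0],"twist": [0,0,0]},{"linear": [0,0,0],"twist": [0,0,0]},{"linear": [0,0,0],"twist": [0,0,0]},{"linear": [0,0,0],"twist": [0,0,0]}], "hand": 0.045, "squeeze": 30}}

```text
clock: 10.7
eef_pos: [0.5041, 0.2552, 0.0475]
ee_rot: [179.9, -0.0, 90.0]
wrist_force: [0.3, -2.0, 4.4]
width: 0.631
grip_force: 31.9
```

>>> {"fn": "play_rows", "kwargs": {"targets": [{"linear": [0,0,-0.03],"twist": [0,0,0]},{"linear": [0,0,-0.08],"twist": [0,0,0]},{"linear": [0,0,-0.14],"twist": [0,0,0]},{"linear": [0,0,-0.2],"twist": [0,0,0]},{"linear": [0,0,-0.2],"twist": [0,0,0]}]}}

```text
clock: 11.32
eef_pos: [0.5066, 0.2567, 0.2535]
ee_rot: [179.3, -0.3, 90.0]
wrist_force: [0.3, 0.5, -0.9]
width: 0.625
grip_force: 32.1
```

```bash
python3 -c "
from h import *
plan((.46,-.02,.25,92),(.4535,-.1855,.25,94),(.4535,-.1855,.11,94))"
```

```text
lin [-0.277, -0.047, 0.003] tw -0.034 rows 5
lin [-0.165, -0.012, -0.0] tw -0.035 rows 3
lin [0.0, 0.0, 0.14] tw 0.0 rows 3
```

>>> {"fn": "play_rows", "kwargs": {"targets": [{"linear": [-0.277,-0.044,0],"twist": [0,0,-0.034]},{"linear": [-0.277,-0.044,0],"twist": [0,0,-0.034]},{"linear": [-0.277,-0.044,0],"twist": [0,0,-0.034]},{"linear": [-0.277,-0.044,0],"twist": [0,0,-0.034]},{"linear": [-0.277,-0.044,0],"twist": [0,0,-0.034]}]}}

```text
clock: 11.95
eef_pos: [0.4575, -0.0244, 0.2446]
ee_rot: [-179.8, 0.0, 91.9]
wrist_force: [0.7, 0.1, -0.4]
width: 0.625
grip_force: 32.0
```

>>> {"fn": "play_rows", "kwargs": {"targets": [{"linear": [-0.163,-0.012,0],"twist": [0,0,-0.035]},{"linear": [-0.163,-0.012,0],"twist": [0,0,-0.035]},{"linear": [-0.163,-0.012,0],"twist": [0,0,-0.035]},{"linear": [-0.163,-0.012,0],"twist": [0,0,-0.035]},{"linear": [-0.163,-0.012,0],"twist": [0,0,-0.035]}]}}

```text
clock: 12.58
eef_pos: [0.4522, -0.1847, 0.245]
ee_rot: [-179.9, -0.1, 94.0]
wrist_force: [-0.5, 0.3, -1.1]
width: 0.627
grip_force: 32.0
```

```bash
python3 -c "
from h import *
plan((.4535,-.1855,.11,94))"
```

```text
lin [-0.001, 0.001, 0.135] tw -0.001 rows 3
```

>>> {"fn": "play_rows", "kwargs": {"targets": [{"linear": [-0.001,0.001,0.05],"twist": [0,0,0]},{"linear": [-0.001,0.001,0.1],"twist": [0,0,0]},{"linear": [-0.001,0.001,0.128],"twist": [0,0,0]},{"linear": [-0.001,0.001,0.137],"twist": [0,0,0]},{"linear": [-0.001,0.001,0.137],"twist": [0,0,0]}]}}

```text
clock: 13.2
eef_pos: [0.4541, -0.1854, 0.1093]
ee_rot: [-180.0, -0.0, 94.1]
wrist_force: [0.5, -1.2, -0.5]
width: 0.623
grip_force: 32.0
```

>>> {"fn": "play_rows", "kwargs": {"targets": [{"linear": [0,0,0.004],"twist": [0,0,0]},{"linear": [0,0,0.008],"twist": [0,0,0]},{"linear": [0,0,0.012],"twist": [0,0,0]},{"linear": [0,0,0.012],"twist": [0,0,0]}]}}

```text
clock: 13.7
eef_pos: [0.4539, -0.1863, 0.0971]
ee_rot: [-180.0, -0.0, 94.0]
wrist_force: [0.4, -0.0, -0.5]
width: 0.627
grip_force: 32.0
```

Contact is free, so I'll go through the test depth.

>>> {"fn": "play_rows", "kwargs": {"targets": [{"linear": [0,0,0.006],"twist": [0,0,0]},{"linear": [0,0,0.012],"twist": [0,0,0]},{"linear": [0,0,0.018],"twist": [0,0,0]},{"linear": [0,0,0.023],"twist": [0,0,0]},{"linear": [0,0,0.023],"twist": [0,0,0]}]}}

```text
clock: 14.32
eef_pos: [0.4535, -0.1861, 0.0736]
ee_rot: [-179.9, -0.0, 94.0]
wrist_force: [-0.1, -0.1, 0.4]
width: 0.624
grip_force: 32.0
```

>>> {"fn": "play_rows", "kwargs": {"targets": [{"linear": [0,0,0.006],"twist": [0,0,0]},{"linear": [0,0,0.011],"twist": [0,0,0]},{"linear": [0,0,0.011],"twist": [0,0,0]}]}}

```text
clock: 14.7
eef_pos: [0.4535, -0.1861, 0.0628]
ee_rot: [-179.9, -0.0, 94.0]
wrist_force: [0.4, -0.3, -0.6]
width: 0.632
grip_force: 32.0
```

>>> {"fn": "play_rows", "kwargs": {"targets": [{"linear": [0,0,0],"twist": [0,0,0]},{"linear": [0,0,0],"twist": [0,0,0]},{"linear": [0,0,0],"twist": [0,0,0]},{"linear": [0,0,0],"twist": [0,0,0]}], "hand": 0.068}}

```text
clock: 15.2
eef_pos: [0.4542, -0.1864, 0.0635]
ee_rot: [180.0, 0.0, 94.0]
wrist_force: [0.4, -0.3, 1.0]
width: 0.795
grip_force: 0.0
```

>>> {"fn": "play_rows", "kwargs": {"targets": [{"linear": [0,0,-0.05],"twist": [0,0,0]},{"linear": [0,0,-0.1],"twist": [0,0,0]},{"linear": [0,0,-0.15],"twist": [0,0,0]},{"linear": [0,0,-0.19],"twist": [0,0,0]},{"linear": [0,0,-0.19],"twist": [0,0,0]}]}}

```text
clock: 15.82
eef_pos: [0.4564, -0.1875, 0.258]
ee_rot: [179.6, 0.2, 94.0]
wrist_force: [0.4, 0.3, -0.2]
width: 0.798
grip_force: 0.0
```

```bash
python3 -c "
from h import *
im,C=shot('side','s3'); it,Ct=shot('top','t3')
b=cv2.imread('pics/s3.png')[190:300,230:360]; a=cv2.imread('pics/t3.png')[140:280,140:360]
cv2.imwrite('pics/c5.png',np.hstack([cv2.resize(b,(390,330),interpolation=cv2.INTER_CUBIC),cv2.resize(a,(410,330),interpolation=cv2.INTER_CUBIC)]))
plan((.42,.1,.18,92),(.396,.243,.13,90))"
```

```text
lin [0.288, -0.014, 0.073] tw 0.035 rows 5
lin [0.144, -0.019, 0.05] tw 0.035 rows 3
```

View pics/c5.png

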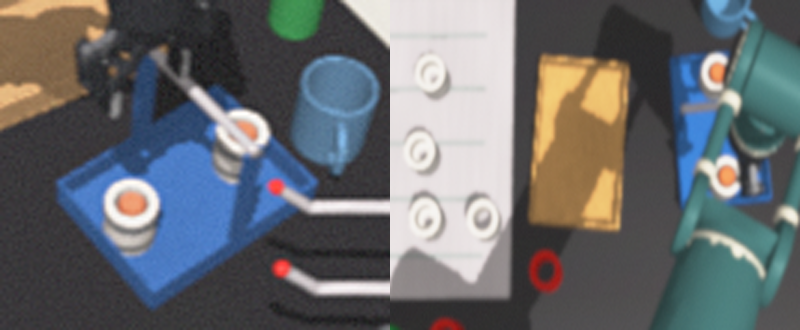

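Both couplers show the nose inside the rim, at left-panel positions (132,200) and (243,130), so both are home. The other four go in the box.

```bash
python3 -c "
from h import *
C=cam('wrist',dict(eef_pos=[.5996,-.0079,.1703],ee_rot=[-179.9,.03,93.7]))
q=onplane(C,[(25,163),(283,196),(317,10)],.04)[:,:2]; print(q.round(4), np.linalg.norm(q[0]-q[1]),np.linalg.norm(q[2]-q[1]),'c',(q[0]+q[2])/2,np.degrees(np.arctan2(*(q[1]-q[0])[::-1])))
c=(q[0]+q[2])/2; a=np.radians(-4.8); M=np.array([[np.cos(a),-np.sin(a)],[np.sin(a),np.cos(a)]])
for l in(-.057,.057):
  for s in(.037,-.037): print(l,s,(c+M@[l,s]).round(4))
"
```

```text
[[ 0.384   0.0044]
 [ 0.6226 -0.0121]
 [ 0.6345  0.1414]] 0.23916644043449833 0.1539618375306062 c [0.50927779 0.07288009] -3.9673954428287335
-0.057 0.037 [0.4556 0.1145]
-0.057 -0.037 [0.4494 0.0408]
0.057 0.037 [0.5692 0.105 ]
0.057 -0.037 [0.563  0.0312]
```

>>> {"fn": "play_rows", "kwargs": {"targets": [{"linear": [0.288,-0.016,0.07],"twist": [0,0,0.035]},{"linear": [0.288,-0.016,0.07],"twist": [0,0,0.035]},{"linear": [0.288,-0.016,0.07],"twist": [0,0,0.035]},{"linear": [0.288,-0.016,0.07],"twist": [0,0,0.035]},{"linear": [0.288,-0.016,0.07],"twist": [0,0,0.035]}]}}

```text
clock: 16.55
eef_pos: [0.4155, 0.1016, 0.1805]
ee_rot: [-179.7, 0.0, 92.0]
wrist_force: [0.9, 0.6, 0.3]
width: 0.793
grip_force: 0.0
```

>>> {"fn": "play_rows", "kwargs": {"targets": [{"linear": [0.144,-0.018,0.05],"twist": [0,0,0.035]},{"linear": [0.144,-0.018,0.05],"twist": [0,0,0.035]},{"linear": [0.144,-0.018,0.05],"twist": [0,0,0.035]},{"linear": [0.144,-0.018,0.05],"twist": [0,0,0.035]},{"linear": [0.144,-0.018,0.05],"twist": [0,0,0.035]}]}}

```text
clock: 17.18
eef_pos: [0.3943, 0.2421, 0.1322]
ee_rot: [-179.9, 0.1, 90.0]
wrist_force: [0.5, -0.0, 0.9]
width: 0.797
grip_force: 0.0
```

```bash
python3 -c "
from w import *
im,C=shot('wrist','w5')
G=[(.4915,.357),(.396,.243),(.402,.345)]
for g,r in zip(G,rims(im,C,G)): print(g,proj(C,[[*g,.065]]).round(),r)
plan((.396,.243,.045,90))"
```

```text
(0.4915, 0.357) [[423.  41.]] [(np.float32(0.4908), np.float32(0.3562), 0.0259), (np.float32(0.4912), np.float32(0.3572), 0.0175)]
(0.396, 0.243) [[261. 217.]] [(np.float32(0.3957), np.float32(0.2422), 0.0265), (np.float32(0.3952), np.float32(0.2422), 0.018)]
(0.402, 0.345) [[272.  63.]] [(np.float32(0.3968), np.float32(0.3432), 0.0256), (np.float32(0.4028), np.float32(0.3508), 0.0169)]
lin [0.001, 0.001, 0.088] tw -0.001 rows 2
```

>>> {"fn": "play_rows", "kwargs": {"targets": [{"linear": [0,0.001,0.03],"twist": [0,0,0]},{"linear": [0,0.001,0.06],"twist": [0,0,0]},{"linear": [0,0.001,0.087],"twist": [0,0,0]},{"linear": [0,0.001,0.087],"twist": [0,0,0]}]}}

```text
clock: 17.73
eef_pos: [0.3946, 0.2409, 0.0447]
ee_rot: [-179.8, 0.1, 89.9]
wrist_force: [-0.1, -0.1, 0.4]
width: 0.799
grip_force: 0.0
```

>>> {"fn": "play_rows", "kwargs": {"targets": [{"linear": [0,0,0],"twist": [0,0,0]},{"linear": [0,0,0],"twist": [0,0,0]},{"linear": [0,0,0],"twist": [0,0,0]},{"linear": [0,0,0],"twist": [0,0,0]}], "hand": 0.045}}

```text
clock: 18.23
eef_pos: [0.3969, 0.2435, 0.0474]
ee_rot: [179.9, -0.0, 90.0]
wrist_force: [1.1, -1.2, 4.4]
width: 0.626
grip_force: 32.0
```

>>> {"fn": "play_rows", "kwargs": {"targets": [{"linear": [0,0,-0.03],"twist": [0,0,0]},{"linear": [0,0,-0.08],"twist": [0,0,0]},{"linear": [0,0,-0.11],"twist": [0,0,0]},{"linear": [0,0,-0.11],"twist": [0,0,0]}]}}

```text
clock: 18.73
eef_pos: [0.3981, 0.2444, 0.1593]
ee_rot: [179.7, -0.2, 90.0]
wrist_force: [0.5, -0.4, -0.3]
width: 0.624
grip_force: 32.1
```

```bash
python3 -c "
from h import *
plan((.451,.0415,.155,86),(.451,.0415,.055,86))"
```

```text
lin [-0.203, 0.053, 0.004] tw 0.07 rows 4
lin [0.0, 0.0, 0.1] tw 0.0 rows 2
```

>>> {"fn": "play_rows", "kwargs": {"targets": [{"linear": [-0.202,0.055,0],"twist": [0,0,0.07]},{"linear": [-0.202,0.055,0],"twist": [0,0,0.07]},{"linear": [-0.202,0.055,0],"twist": [0,0,0.07]},{"linear": [-0.202,0.055,0],"twist": [0,0,0.07]},{"linear": [-0.202,0.055,0],"twist": [0,0,0.07]}]}}

```text
clock: 19.35
eef_pos: [0.4501, 0.0397, 0.1545]
ee_rot: [-179.8, 0.0, 85.8]
wrist_force: [-0.4, -0.1, -0.8]
width: 0.621
grip_force: 32.0
```

>>> {"fn": "play_rows", "kwargs": {"targets": [{"linear": [0,0,0.05],"twist": [0,0,0]},{"linear": [0,0,0.09],"twist": [0,0,0]},{"linear": [0,0,0.1],"twist": [0,0,0]},{"linear": [0,0,0.1],"twist": [0,0,0]},{"linear": [0,0,0.1],"twist": [0,0,0]}]}}

```text
clock: 19.98
eef_pos: [0.4525, 0.0416, 0.0578]
ee_rot: [179.8, -0.0, 86.0]
wrist_force: [0.5, -0.6, -1.2]
width: 0.624
grip_force: 32.0
```

>>> {"fn": "play_rows", "kwargs": {"targets": [{"linear": [0,0,0.004],"twist": [0,0,0]},{"linear": [0,0,0.008],"twist": [0,0,0]},{"linear": [0,0,0.008],"twist": [0,0,0]}]}}

```text
clock: 20.35
eef_pos: [0.4511, 0.0411, 0.0484]
ee_rot: [180.0, -0.0, 86.0]
wrist_force: [-1.2, 0.5, -0.9]
width: 0.627
grip_force: 32.2
```

>>> {"fn": "play_rows", "kwargs": {"targets": [{"linear": [0,0,0],"twist": [0,0,0]},{"linear": [0,0,0],"twist": [0,0,0]},{"linear": [0,0,0],"twist": [0,0,0]},{"linear": [0,0,0],"twist": [0,0,0]}], "hand": 0.068}}

```text
clock: 20.85
eef_pos: [0.4511, 0.0411, 0.0484]
ee_rot: [180.0, 0.0, 86.0]
wrist_force: [0.1, 0.4, 0.2]
width: 0.794
grip_force: 0.0
```

>>> {"fn": "play_rows", "kwargs": {"targets": [{"linear": [0,0,-0.04],"twist": [0,0,0]},{"linear": [0,0,-0.08],"twist": [0,0,0]},{"linear": [0,0,-0.1],"twist": [0,0,0]},{"linear": [0,0,-0.1],"twist": [0,0,0]}]}}

```text
clock: 21.35
eef_pos: [0.4527, 0.0412, 0.1503]
ee_rot: [179.7, -0.0, 86.0]
wrist_force: [0.4, 0.5, -0.1]
width: 0.797
grip_force: 0.0
```

```bash
python3 -c "
from h import *
plan((.4,.344,.13,90))"
```

```text
lin [0.298, -0.074, 0.02] tw -0.07 rows 5
```

>>> {"fn": "play_rows", "kwargs": {"targets": [{"linear": [0.298,-0.072,0.018],"twist": [0,0,-0.07]},{"linear": [0.298,-0.072,0.018],"twist": [0,0,-0.07]},{"linear": [0.298,-0.072,0.018],"twist": [0,0,-0.07]},{"linear": [0.298,-0.072,0.018],"twist": [0,0,-0.07]},{"linear": [0.298,-0.072,0.018],"twist": [0,0,-0.07]}]}}

```text
clock: 21.98
eef_pos: [0.3986, 0.3449, 0.1284]
ee_rot: [-179.9, 0.1, 90.0]
wrist_force: [1.1, -0.2, -0.0]
width: 0.793
grip_force: 0.0
```

>>> {"fn": "play_rows", "kwargs": {"targets": [{"linear": [0,0,0],"twist": [0,0,0]},{"linear": [0,0,0],"twist": [0,0,0]}]}}

```text
clock: 22.22
eef_pos: [0.3991, 0.3426, 0.1287]
ee_rot: [-179.9, 0.1, 90.0]
wrist_force: [-0.9, 0.1, -0.8]
width: 0.796
grip_force: 0.0
```

```bash
python3 -c "
from w import *
im,C=shot('wrist','w6')
G=[(.4,.344),(.4915,.357)]
for g,r in zip(G,rims(im,C,G)): print(g,proj(C,[[*g,.065]]).round(),r)
plan((.4,.344,.045,90))"
```

```text
(0.4, 0.344) [[260. 218.]] [(np.float32(0.3968), np.float32(0.3448), 0.026), (np.float32(0.3972), np.float32(0.3443), 0.0176)]
(0.4915, 0.357) [[391. 201.]] [(np.float32(0.4908), np.float32(0.3567), 0.0265), (np.float32(0.4912), np.float32(0.3572), 0.0179)]
lin [0.002, 0.0, 0.084] tw -0.001 rows 2
```

>>> {"fn": "play_rows", "kwargs": {"targets": [{"linear": [0.002,-0.002,0.03],"twist": [0,0,0]},{"linear": [0.002,-0.002,0.06],"twist": [0,0,0]},{"linear": [0.002,-0.002,0.084],"twist": [0,0,0]},{"linear": [0.002,-0.002,0.084],"twist": [0,0,0]}]}}

```text
clock: 22.78
eef_pos: [0.3968, 0.3424, 0.0441]
ee_rot: [-179.8, 0.2, 89.8]
wrist_force: [-0.1, -0.2, -0.0]
width: 0.798
grip_force: 0.0
```

>>> {"fn": "play_rows", "kwargs": {"targets": [{"linear": [0,0,0],"twist": [0,0,0]},{"linear": [0,0,0],"twist": [0,0,0]},{"linear": [0,0,0],"twist": [0,0,0]},{"linear": [0,0,0],"twist": [0,0,0]}], "hand": 0.045}}

```text
clock: 23.28
eef_pos: [0.3986, 0.3458, 0.0471]
ee_rot: [179.9, -0.0, 90.0]
wrist_force: [1.0, -0.5, 1.5]
width: 0.612
grip_force: 32.0
```

>>> {"fn": "play_rows", "kwargs": {"targets": [{"linear": [0,0,-0.03],"twist": [0,0,0]},{"linear": [0,0,-0.08],"twist": [0,0,0]},{"linear": [0,0,-0.11],"twist": [0,0,0]},{"linear": [0,0,-0.11],"twist": [0,0,0]},{"linear": [0,0,-0.11],"twist": [0,0,0]}]}}

```text
clock: 23.9
eef_pos: [0.3975, 0.345, 0.1553]
ee_rot: [-179.9, 0.1, 90.0]
wrist_force: [-0.1, 0.1, -1.3]
width: 0.612
grip_force: 31.8
```

```bash
python3 -c "
from h import *
plan((.4565,.115,.155,86),(.451,.0415,.055,86))"
```

```text
lin [-0.23, 0.059, 0.0] tw 0.069 rows 4
lin [-0.074, -0.0, 0.1] tw 0.0 rows 2
```

>>> {"fn": "play_rows", "kwargs": {"targets": [{"linear": [-0.23,0.059,0],"twist": [0,0,0.07]},{"linear": [-0.23,0.059,0],"twist": [0,0,0.07]},{"linear": [-0.23,0.059,0],"twist": [0,0,0.07]},{"linear": [-0.23,0.059,0],"twist": [0,0,0.07]},{"linear": [-0.23,0.059,0],"twist": [0,0,0.07]}]}}

```text
clock: 24.52
eef_pos: [0.4562, 0.1123, 0.1542]
ee_rot: [-179.8, 0.1, 85.7]
wrist_force: [0.3, 0.3, -1.2]
width: 0.609
grip_force: 31.8
```

>>> {"fn": "play_rows", "kwargs": {"targets": [{"linear": [0,0,0.05],"twist": [0,0,0]},{"linear": [0,0,0.085],"twist": [0,0,0]},{"linear": [0,0,0.1],"twist": [0,0,0]},{"linear": [0,0,0.106],"twist": [0,0,0]},{"linear": [0,0,0.106],"twist": [0,0,0]}]}}

```text
clock: 25.15
eef_pos: [0.4575, 0.1159, 0.0507]
ee_rot: [180.0, -0.0, 86.0]
wrist_force: [-0.7, 0.6, -1.4]
width: 0.612
grip_force: 31.8
```

>>> {"fn": "play_rows", "kwargs": {"targets": [{"linear": [0,0,0],"twist": [0,0,0]},{"linear": [0,0,0],"twist": [0,0,0]},{"linear": [0,0,0],"twist": [0,0,0]},{"linear": [0,0,0],"twist": [0,0,0]}], "hand": 0.068}}

```text
clock: 25.65
eef_pos: [0.4573, 0.1154, 0.0507]
ee_rot: [180.0, -0.0, 86.0]
wrist_force: [-0.1, -1.1, 0.1]
width: 0.799
grip_force: 0.0
```

>>> {"fn": "play_rows", "kwargs": {"targets": [{"linear": [0,0,-0.04],"twist": [0,0,0]},{"linear": [0,0,-0.08],"twist": [0,0,0]},{"linear": [0,0,-0.09],"twist": [0,0,0]},{"linear": [0,0,-0.09],"twist": [0,0,0]}]}}

```text
clock: 26.15
eef_pos: [0.4575, 0.1155, 0.1408]
ee_rot: [179.9, -0.0, 86.0]
wrist_force: [-0.3, 0.5, 0.2]
width: 0.793
grip_force: 0.0
```

```bash
python3 -c "
from h import *
plan((.4912,.357,.13,90))"
```

```text
lin [0.243, 0.017, 0.011] tw -0.071 rows 4
```

>>> {"fn": "play_rows", "kwargs": {"targets": [{"linear": [0.243,0.017,0.011],"twist": [0,0,-0.07]},{"linear": [0.243,0.017,0.011],"twist": [0,0,-0.07]},{"linear": [0.243,0.017,0.011],"twist": [0,0,-0.07]},{"linear": [0.243,0.017,0.011],"twist": [0,0,-0.07]},{"linear": [0.243,0.017,0.011],"twist": [0,0,-0.07]}]}}

```text
clock: 26.78
eef_pos: [0.4901, 0.3595, 0.1266]
ee_rot: [-179.8, 0.1, 90.2]
wrist_force: [0.1, -1.0, -0.8]
width: 0.799
grip_force: 0.0
```

>>> {"fn": "play_rows", "kwargs": {"targets": [{"linear": [0,0,0],"twist": [0,0,0]},{"linear": [0,0,0],"twist": [0,0,0]}]}}

```text
clock: 27.02
eef_pos: [0.4904, 0.3549, 0.1282]
ee_rot: [-179.9, 0.1, 89.9]
wrist_force: [0.7, -0.6, 0.3]
width: 0.796
grip_force: 0.0
```

```bash
python3 -c "
from w import *
im,C=shot('wrist','w7')
G=[(.491,.357),(.603,.342)]
for g,r in zip(G,rims(im,C,G)): print(g,proj(C,[[*g,.065]]).round(),r)
plan((.491,.357,.045,90))"
```

```text
(0.491, 0.357) [[260. 217.]] [(np.float32(0.4912), np.float32(0.3572), 0.0265), (np.float32(0.4922), np.float32(0.3567), 0.0174)]
(0.603, 0.342) [[413. 236.]] [(np.float32(0.6042), np.float32(0.3423), 0.0256), (np.float32(0.6042), np.float32(0.3428), 0.018)]
lin [0.002, 0.0, 0.084] tw -0.002 rows 2
```

>>> {"fn": "play_rows", "kwargs": {"targets": [{"linear": [0.002,0.001,0.03],"twist": [0,0,0]},{"linear": [0.002,0.001,0.06],"twist": [0,0,0]},{"linear": [0.002,0.001,0.084],"twist": [0,0,0]},{"linear": [0.002,0.001,0.084],"twist": [0,0,0]}]}}

```text
clock: 27.58
eef_pos: [0.4905, 0.3562, 0.0433]
ee_rot: [-179.8, 0.2, 89.9]
wrist_force: [0.1, -0.4, -1.0]
width: 0.796
grip_force: 0.0
```

>>> {"fn": "play_rows", "kwargs": {"targets": [{"linear": [0,0,0],"twist": [0,0,0]},{"linear": [0,0,0],"twist": [0,0,0]},{"linear": [0,0,0],"twist": [0,0,0]},{"linear": [0,0,0],"twist": [0,0,0]}], "hand": 0.045}}

```text
clock: 28.08
eef_pos: [0.4927, 0.359, 0.0463]
ee_rot: [179.9, -0.0, 90.0]
wrist_force: [0.2, -0.4, 1.9]
width: 0.631
grip_force: 31.9
```

>>> {"fn": "play_rows", "kwargs": {"targets": [{"linear": [0,0,-0.03],"twist": [0,0,0]},{"linear": [0,0,-0.08],"twist": [0,0,0]},{"linear": [0,0,-0.125],"twist": [0,0,0]},{"linear": [-0.05,0.01,-0.125],"twist": [0,0,0]},{"linear": [-0.05,0.01,-0.125],"twist": [0,0,0]}]}}

```text
clock: 28.7
eef_pos: [0.5027, 0.3065, 0.1713]
ee_rot: [179.9, 0.0, 89.8]
wrist_force: [0.9, 1.0, -1.2]
width: 0.636
grip_force: 32.1
```

```bash
python3 -c "
from h import *
plan((.564,.032,.165,86))"
```

```text
lin [-0.274, 0.062, 0.006] tw 0.067 rows 5
```

>>> {"fn": "play_rows", "kwargs": {"targets": [{"linear": [-0.274,0.062,0.005],"twist": [0,0,0.067]},{"linear": [-0.274,0.062,0.005],"twist": [0,0,0.067]},{"linear": [-0.274,0.062,0.005],"twist": [0,0,0.067]},{"linear": [-0.274,0.062,0.005],"twist": [0,0,0.067]},{"linear": [-0.274,0.062,0.005],"twist": [0,0,0.067]}]}}

```text
clock: 29.32
eef_pos: [0.5641, 0.0322, 0.1648]
ee_rot: [-180.0, 0.0, 86.0]
wrist_force: [0.2, 0.1, -1.4]
width: 0.636
grip_force: 32.1
```

>>> {"fn": "play_rows", "kwargs": {"targets": [{"linear": [0,0,0.05],"twist": [0,0,0]},{"linear": [0,0,0.09],"twist": [0,0,0]},{"linear": [0,0,0.1],"twist": [0,0,0]},{"linear": [0,0,0.105],"twist": [0,0,0]},{"linear": [0,0,0.105],"twist": [0,0,0]}]}}

```text
clock: 29.95
eef_pos: [0.5651, 0.0349, 0.0616]
ee_rot: [179.9, -0.0, 86.2]
wrist_force: [-0.2, 0.2, -0.5]
width: 0.636
grip_force: 32.1
```

>>> {"fn": "play_rows", "kwargs": {"targets": [{"linear": [0,0,0.006],"twist": [0,0,0]},{"linear": [0,0,0.012],"twist": [0,0,0]},{"linear": [0,0,0.012],"twist": [0,0,0]}]}}

```text
clock: 30.32
eef_pos: [0.5635, 0.0346, 0.048]
ee_rot: [-180.0, 0.0, 86.1]
wrist_force: [-0.0, -0.6, -1.2]
width: 0.635
grip_force: 32.1
```

>>> {"fn": "play_rows", "kwargs": {"targets": [{"linear": [0,0,0],"twist": [0,0,0]},{"linear": [0,0,0],"twist": [0,0,0]},{"linear": [0,0,0],"twist": [0,0,0]},{"linear": [0,0,0],"twist": [0,0,0]}], "hand": 0.068}}

```text
clock: 30.82
eef_pos: [0.5641, 0.0345, 0.0485]
ee_rot: [180.0, 0.0, 86.1]
wrist_force: [-0.8, -0.2, -1.2]
width: 0.797
grip_force: 0.0
```

>>> {"fn": "play_rows", "kwargs": {"targets": [{"linear": [0,0,-0.04],"twist": [0,0,0]},{"linear": [0,0,-0.08],"twist": [0,0,0]},{"linear": [0,0,-0.1],"twist": [0,0,0]},{"linear": [0.05,0,-0.1],"twist": [0,0,0]},{"linear": [0.05,0,-0.1],"twist": [0,0,0]}]}}

```text
clock: 31.45
eef_pos: [0.5678, 0.0867, 0.1491]
ee_rot: [179.9, -0.1, 86.3]
wrist_force: [0.7, -0.5, -0.3]
width: 0.799
grip_force: 0.0
```

```bash
python3 -c "
from h import *
plan((.604,.343,.13,90))"
```

```text
lin [0.258, 0.02, 0.019] tw -0.065 rows 5
```

>>> {"fn": "play_rows", "kwargs": {"targets": [{"linear": [0.258,0.02,0.019],"twist": [0,0,-0.065]},{"linear": [0.258,0.02,0.019],"twist": [0,0,-0.065]},{"linear": [0.258,0.02,0.019],"twist": [0,0,-0.065]},{"linear": [0.258,0.02,0.019],"twist": [0,0,-0.065]},{"linear": [0.258,0.02,0.019],"twist": [0,0,-0.065]}]}}

```text
clock: 32.08
eef_pos: [0.6045, 0.3437, 0.1283]
ee_rot: [-180.0, -0.0, 90.1]
wrist_force: [-0.2, -0.2, -0.5]
width: 0.792
grip_force: 0.0
```

>>> {"fn": "play_rows", "kwargs": {"targets": [{"linear": [0,0,0],"twist": [0,0,0]},{"linear": [0,0,0],"twist": [0,0,0]}]}}

```text
clock: 32.33
eef_pos: [0.6046, 0.3386, 0.1291]
ee_rot: [-180.0, 0.1, 89.8]
wrist_force: [-0.3, -0.7, -0.7]
width: 0.797
grip_force: 0.0
```

```bash
python3 -c "
from w import *
im,C=shot('wrist','w8')
G=[(.604,.343)]
for g,r in zip(G,rims(im,C,G)): print(g,proj(C,[[*g,.065]]).round(),r)
plan((.604,.343,.045,90))"
```

```text
(0.604, 0.343) [[258. 214.]] [(np.float32(0.6052), np.float32(0.3427), 0.0265), (np.float32(0.6048), np.float32(0.3422), 0.0178)]
lin [0.004, -0.001, 0.084] tw -0.004 rows 2
```

>>> {"fn": "play_rows", "kwargs": {"targets": [{"linear": [0.002,0,0.03],"twist": [0,0,0]},{"linear": [0.002,0,0.06],"twist": [0,0,0]},{"linear": [0.002,0,0.084],"twist": [0,0,0]},{"linear": [0.002,0,0.084],"twist": [0,0,0]}]}}

```text
clock: 32.88
eef_pos: [0.603, 0.3399, 0.0429]
ee_rot: [-179.7, 0.2, 89.8]
wrist_force: [-0.4, 0.4, -0.6]
width: 0.795
grip_force: 0.0
```

>>> {"fn": "play_rows", "kwargs": {"targets": [{"linear": [0,0,0],"twist": [0,0,0]},{"linear": [0,0,0],"twist": [0,0,0]},{"linear": [0,0,0],"twist": [0,0,0]},{"linear": [0,0,0],"twist": [0,0,0]}], "hand": 0.045}}

```text
clock: 33.38
eef_pos: [0.6053, 0.3428, 0.0464]
ee_rot: [179.9, -0.0, 89.9]
wrist_force: [0.8, -1.2, 2.8]
width: 0.627
grip_force: 31.9
```

>>> {"fn": "play_rows", "kwargs": {"targets": [{"linear": [0,0,-0.03],"twist": [0,0,0]},{"linear": [0,0,-0.08],"twist": [0,0,0]},{"linear": [0,0,-0.12],"twist": [0,0,0]},{"linear": [0,0,-0.12],"twist": [0,0,0]},{"linear": [0,0,-0.12],"twist": [0,0,0]}]}}

```text
clock: 34.0
eef_pos: [0.6041, 0.3424, 0.1646]
ee_rot: [-179.9, 0.0, 89.9]
wrist_force: [0.2, -0.1, -1.0]
width: 0.63
grip_force: 32.0
```

```bash
python3 -c "
from h import *
plan((.57,.108,.165,86))"
```

```text
lin [-0.234, -0.034, -0.0] tw 0.067 rows 4
```

>>> {"fn": "play_rows", "kwargs": {"targets": [{"linear": [-0.234,-0.034,0],"twist": [0,0,0.067]},{"linear": [-0.234,-0.034,0],"twist": [0,0,0.067]},{"linear": [-0.234,-0.034,0],"twist": [0,0,0.067]},{"linear": [-0.234,-0.034,0],"twist": [0,0,0.067]},{"linear": [-0.234,-0.034,0],"twist": [0,0,0.067]}]}}

```text
clock: 34.62
eef_pos: [0.5677, 0.1053, 0.1626]
ee_rot: [-179.7, 0.1, 85.8]
wrist_force: [0.2, 1.6, -1.2]
width: 0.629
grip_force: 32.0
```

>>> {"fn": "play_rows", "kwargs": {"targets": [{"linear": [0,0,0.05],"twist": [0,0,0]},{"linear": [0,0,0.09],"twist": [0,0,0]},{"linear": [0,0,0.11],"twist": [0,0,0]},{"linear": [0,0,0.116],"twist": [0,0,0]},{"linear": [0,0,0.116],"twist": [0,0,0]}]}}

```text
clock: 35.25
eef_pos: [0.5706, 0.1092, 0.0497]
ee_rot: [180.0, -0.0, 86.0]
wrist_force: [0.5, -0.5, -0.4]
width: 0.627
grip_force: 32.0
```

>>> {"fn": "play_rows", "kwargs": {"targets": [{"linear": [0,0,0],"twist": [0,0,0]},{"linear": [0,0,0],"twist": [0,0,0]},{"linear": [0,0,0],"twist": [0,0,0]},{"linear": [0,0,0],"twist": [0,0,0]}], "hand": 0.068}}

```text
clock: 35.75
eef_pos: [0.5704, 0.1086, 0.0497]
ee_rot: [180.0, -0.0, 86.0]
wrist_force: [0.4, -0.3, -0.1]
width: 0.795
grip_force: 0.0
```

>>> {"fn": "play_rows", "kwargs": {"targets": [{"linear": [0,0,-0.05],"twist": [0,0,0]},{"linear": [0,0,-0.1],"twist": [0,0,0]},{"linear": [0,0,-0.16],"twist": [0,0,0]},{"linear": [0,0,-0.22],"twist": [0,0,0]},{"linear": [0,0,-0.22],"twist": [0,0,0]}]}}

```text
clock: 36.38
eef_pos: [0.5739, 0.1091, 0.277]
ee_rot: [179.3, -0.2, 86.0]
wrist_force: [1.1, -0.2, 0.8]
width: 0.793
grip_force: 0.0
```

```bash
python3 -c "
from meas import *
for n in('top','side','wrist'): 
    im,C=shot(n,n+'9')
    if n!='wrist':
        m=masks(im)
        for k,z in(('orange',.06),('red',.27)):
            for c,a,_ in blobs(m[k],5,800):
                p=onplane(C,c,z)[0]
                if .35<p[0]<.7 and -.5<p[1]<.3: print(n,k,c.round(1),a,p.round(4))
a=cv2.imread('pics/top9.png')[130:260,130:450]; b=cv2.imread('pics/side9.png')[130:330,150:410]
cv2.imwrite('pics/c6.png',np.hstack([cv2.resize(a,(420,171),interpolation=cv2.INTER_CUBIC)[:, :],np.zeros((171,1,3),np.uint8)]) if 0 else np.vstack([cv2.resize(a,(640,260),interpolation=cv2.INTER_CUBIC),cv2.resize(b,(640,340))]))
plan((.528,-.18,.28,94))"
```

```text
top orange [315.1 170.2] 42 [ 0.6023 -0.1744  0.06  ]
top orange [320.1 214.1] 40 [ 0.4524 -0.1867  0.06  ]
top red [383.9 193.4] 19 [ 0.4776 -0.3443  0.27  ]
top red [407.2 208.2] 22 [ 0.4341 -0.4079  0.27  ]
side orange [312.5 232.7] 11 [ 0.6096 -0.1773  0.06  ]
side orange [273.5 257.6] 42 [ 0.4528 -0.1897  0.06  ]
side red [321.7 251.8] 12 [ 0.4801 -0.3458  0.27  ]
side red [323.1 278.9] 25 [ 0.436  -0.4077  0.27  ]
lin [-0.291, -0.021, -0.011] tw -0.139 rows 5
```

View pics/c6.png

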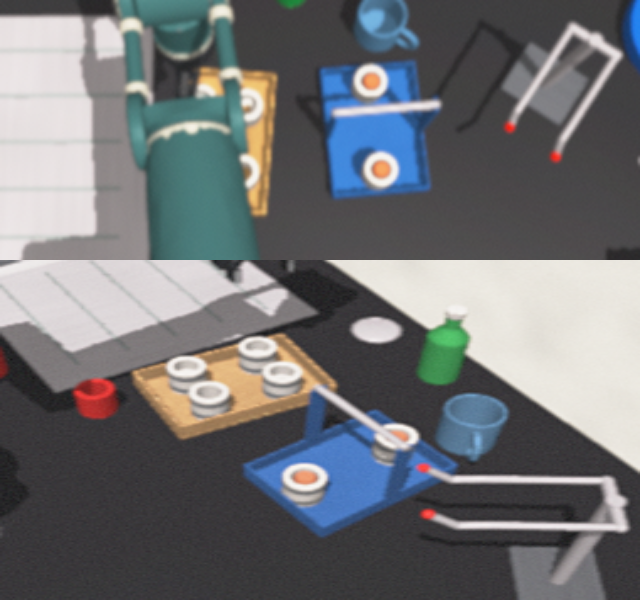

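The view shows four couplers standing two by two in the box, both stubs loaded, and the carrier unmoved. Next I'll grasp the bar at (0.528, -0.180).

>>> {"fn": "play_rows", "kwargs": {"targets": [{"linear": [-0.291,-0.022,0],"twist": [0,0,-0.145]},{"linear": [-0.291,-0.022,0],"twist": [0,0,-0.145]},{"linear": [-0.291,-0.022,0],"twist": [0,0,-0.145]},{"linear": [-0.291,-0.022,0],"twist": [0,0,-0.145]},{"linear": [-0.291,-0.022,0],"twist": [0,0,-0.145]}], "hand": 0.055}}

```text
clock: 37.15
eef_pos: [0.5258, -0.1822, 0.2663]
ee_rot: [-179.7, -0.1, 94.2]
wrist_force: [0.5, 0.7, -0.9]
width: 0.648
grip_force: 0.0
```

>>> {"fn": "play_rows", "kwargs": {"targets": [{"linear": [0,0,0],"twist": [0,0,0]},{"linear": [0,0,0],"twist": [0,0,0]}]}}

```text
clock: 37.4
eef_pos: [0.527, -0.1796, 0.2672]
ee_rot: [-179.8, -0.1, 94.3]
wrist_force: [0.1, 1.1, 0.4]
width: 0.644
grip_force: 0.0
```

```bash
python3 -c "
from h import *
plan((.528,-.1803,.18,94.4))"
```

```text
lin [-0.001, 0.001, 0.087] tw -0.002 rows 2
```

>>> {"fn": "play_rows", "kwargs": {"targets": [{"linear": [-0.001,0.001,0.03],"twist": [0,0,0]},{"linear": [-0.001,0.001,0.06],"twist": [0,0,0]},{"linear": [-0.001,0.001,0.087],"twist": [0,0,0]},{"linear": [-0.001,0.001,0.087],"twist": [0,0,0]}]}}

```text
clock: 37.9
eef_pos: [0.5269, -0.1786, 0.1789]
ee_rot: [-179.6, -0.2, 94.4]
wrist_force: [0.2, 0.3, 0.0]
width: 0.642
grip_force: 0.0
```

>>> {"fn": "play_rows", "kwargs": {"targets": [{"linear": [0,0,0],"twist": [0,0,0]},{"linear": [0,0,0],"twist": [0,0,0]},{"linear": [0,0,0],"twist": [0,0,0]},{"linear": [0,0,0],"twist": [0,0,0]},{"linear": [0,0,0],"twist": [0,0,0]}], "hand": 0.005, "squeeze": 70}}

```text
clock: 38.52
eef_pos: [0.5288, -0.1813, 0.1837]
ee_rot: [-180.0, 0.0, 94.3]
wrist_force: [-4.9, 0.7, 5.7]
width: 0.113
grip_force: 68.3
```

>>> {"fn": "play_rows", "kwargs": {"targets": [{"linear": [0,0,-0.01],"twist": [0,0,0]},{"linear": [0,0,-0.03],"twist": [0,0,0]},{"linear": [0,0,-0.06],"twist": [0,0,0]},{"linear": [0,0,-0.06],"twist": [0,0,0]},{"linear": [0,0,-0.06],"twist": [0,0,0]}]}}

```text
clock: 39.15
eef_pos: [0.5289, -0.181, 0.2418]
ee_rot: [-180.0, -0.0, 94.3]
wrist_force: [-0.1, -0.2, -8.8]
width: 0.115
grip_force: 68.4
```

```bash
python3 -c "
from h import *
C=cam('top'); Cs=cam('side')
q=onplane(C,[(416,142.5),(439,157.5)],.257)[:,:2]; print(q,np.linalg.norm(q[0]-q[1]))
t=np.array([[.4780,-.3447],[.4351,-.4078]]); d=q.mean(0)-t.mean(0); print('hook x dir deg',np.degrees(np.arctan2(d[1],d[0])),np.linalg.norm(d)); e=t[0]-t[1]; print('from tips',np.degrees(np.arctan2(e[1],e[0]))-90); e=q[0]-q[1]; print('bar',np.degrees(np.arctan2(e[1],e[0]))-90)
plan((.528,-.18,.31,94.3),(.4,-.25,.31,55))"
```

```text
[[ 0.63405134 -0.45188924]
 [ 0.58751023 -0.51616851]] 0.07935930670990056
hook x dir deg -34.946448379577795 0.18815796828975698
from tips -34.21073457743744
bar -35.9062445705828
lin [0.001, -0.001, -0.068] tw 0.0 rows 2
lin [-0.06, -0.133, -0.0] tw 0.686 rows 4
```

>>> {"fn": "play_rows", "kwargs": {"targets": [{"linear": [0,0,-0.03],"twist": [0,0,0]},{"linear": [0,0,-0.06],"twist": [0,0,0]},{"linear": [0,0,-0.07],"twist": [0,0,0]},{"linear": [0,0,-0.07],"twist": [0,0,0]}]}}

```text
clock: 39.65
eef_pos: [0.529, -0.181, 0.3117]
ee_rot: [-180.0, -0.0, 94.3]
wrist_force: [-0.4, 0.1, -7.7]
width: 0.112
grip_force: 68.9
```

>>> {"fn": "play_rows", "kwargs": {"targets": [{"linear": [-0.007,-0.015,0],"twist": [0,0,0.07]},{"linear": [-0.015,-0.033,0],"twist": [0,0,0.17]},{"linear": [-0.03,-0.066,0],"twist": [0,0,0.3]},{"linear": [-0.045,-0.1,0],"twist": [0,0,0.45]},{"linear": [-0.06,-0.133,0],"twist": [0,0,0.6]}]}}

```text
clock: 40.28
eef_pos: [0.3988, -0.2506, 0.3097]
ee_rot: [-179.7, -0.0, 59.7]
wrist_force: [0.5, 0.0, -8.2]
width: 0.113
grip_force: 68.9
```

>>> {"fn": "play_rows", "kwargs": {"targets": [{"linear": [0,0,0],"twist": [0,0,0.06]},{"linear": [0,0,0],"twist": [0,0,0.088]},{"linear": [0,0,0],"twist": [0,0,0.088]},{"linear": [0,0,0],"twist": [0,0,0.088]}]}}

```text
clock: 40.78
eef_pos: [0.401, -0.2507, 0.3118]
ee_rot: [-179.9, 0.0, 55.0]
wrist_force: [0.3, -0.4, -8.2]
width: 0.11
grip_force: 68.9
```

```bash
python3 -c "
from h import *
s=bot.get_state();print(s['eef_pos'],s['ee_rot'],s['wrist_force'])
plan((.41,-.344,.31,55),(.484,-.3955,.31,55),(.484,-.3955,.268,55))"
```

```text
[ 0.40098138 -0.25074199  0.31184415] [-1.79942218e+02  2.77035485e-02  5.49877850e+01] [ 0.2833545  -0.35692988 -8.23824213]
lin [-0.071, 0.061, 0.002] tw -0.0 rows 2
lin [0.0, 0.09, -0.0] tw 0.0 rows 2
lin [0.0, 0.0, 0.042] tw 0.0 rows 1
```

>>> {"fn": "play_rows", "kwargs": {"targets": [{"linear": [-0.03,0.02,0],"twist": [0,0,0]},{"linear": [-0.055,0.045,0],"twist": [0,0,0]},{"linear": [-0.071,0.061,0],"twist": [0,0,0]},{"linear": [-0.071,0.061,0],"twist": [0,0,0]}]}}

```text
clock: 41.28
eef_pos: [0.4106, -0.3453, 0.3121]
ee_rot: [-180.0, -0.0, 54.9]
wrist_force: [1.0, 0.2, -8.6]
width: 0.113
grip_force: 68.9
```

>>> {"fn": "play_rows", "kwargs": {"targets": [{"linear": [0,0.02,0],"twist": [0,0,0]},{"linear": [0,0.045,0],"twist": [0,0,0]},{"linear": [0,0.07,0],"twist": [0,0,0]},{"linear": [0,0.092,0],"twist": [0,0,0]},{"linear": [0,0.092,0],"twist": [0,0,0]}]}}

```text
clock: 41.9
eef_pos: [0.4865, -0.3965, 0.3117]
ee_rot: [-180.0, -0.1, 55.0]
wrist_force: [0.5, -0.3, -8.7]
width: 0.114
grip_force: 68.9
```

```bash
python3 -c "
from h import *
for n in('side','top'): shot(n,n+'h')
b=cv2.imread('pics/sideh.png')[170:345,240:430]; a=cv2.imread('pics/toph.png')[120:280,330:480]
cv2.imwrite('pics/c7.png',np.hstack([cv2.resize(b,(440,405),interpolation=cv2.INTER_CUBIC),cv2.resize(a,(360,405),interpolation=cv2.INTER_CUBIC)]))
plan((.484,-.3955,.268,55))"
```

```text
lin [-0.0, -0.001, 0.044] tw -0.001 rows 1
```

View pics/c7.png

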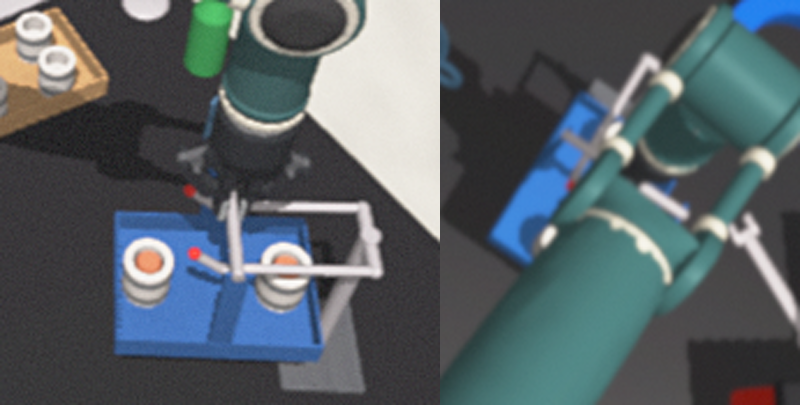

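The side view shows the bar over both prongs, just behind the upturned tips, with the tray clear of the post. I'll lower it now.

>>> {"fn": "play_rows", "kwargs": {"targets": [{"linear": [0,0,0.015],"twist": [0,0,0]},{"linear": [0,0,0.03],"twist": [0,0,0]},{"linear": [0,0,0.04],"twist": [0,0,0]},{"linear": [0,0,0.045],"twist": [0,0,0]},{"linear": [0,0,0.045],"twist": [0,0,0]}]}}

```text
clock: 42.62
eef_pos: [0.4851, -0.3968, 0.2667]
ee_rot: [-179.9, -0.0, 54.9]
wrist_force: [0.1, -0.5, -8.0]
width: 0.112
grip_force: 68.9
```

>>> {"fn": "play_rows", "kwargs": {"targets": [{"linear": [0,0,0.002],"twist": [0,0,0]},{"linear": [0,0,0.004],"twist": [0,0,0]},{"linear": [0,0,0.006],"twist": [0,0,0]},{"linear": [0,0,0.006],"twist": [0,0,0]}]}}

```text
clock: 43.12
eef_pos: [0.4852, -0.3969, 0.2611]
ee_rot: [-180.0, -0.0, 54.9]
wrist_force: [-0.7, -0.3, -7.5]
width: 0.113
grip_force: 68.9
```

>>> {"fn": "play_rows", "kwargs": {"targets": [{"linear": [0,0,0.001],"twist": [0,0,0]},{"linear": [0,0,0.002],"twist": [0,0,0]},{"linear": [0,0,0.002],"twist": [0,0,0]},{"linear": [0,0,0.002],"twist": [0,0,0]}]}}

```text
clock: 43.62
eef_pos: [0.4857, -0.3973, 0.2599]
ee_rot: [179.9, 0.0, 54.9]
wrist_force: [1.0, -0.2, -5.4]
width: 0.11
grip_force: 69.2
```

Load is starting to transfer to the prongs, so I'll go a little further down.

>>> {"fn": "play_rows", "kwargs": {"targets": [{"linear": [0,0,0.001],"twist": [0,0,0]},{"linear": [0,0,0.002],"twist": [0,0,0]},{"linear": [0,0,0.002],"twist": [0,0,0]},{"linear": [0,0,0.002],"twist": [0,0,0]}]}}

```text
clock: 44.12
eef_pos: [0.4861, -0.3976, 0.2591]
ee_rot: [179.8, 0.0, 54.9]
wrist_force: [0.6, 0.1, 4.8]
width: 0.117
grip_force: 70.3
```

>>> {"fn": "play_rows", "kwargs": {"targets": [{"linear": [0,0,-0.001],"twist": [0,0,0]},{"linear": [0,0,-0.001],"twist": [0,0,0]}], "squeeze": 20}}

```text
clock: 44.38
eef_pos: [0.486, -0.3976, 0.2591]
ee_rot: [179.9, 0.0, 54.9]
wrist_force: [2.6, -1.9, 3.8]
width: 0.111
grip_force: 70.1
```

>>> {"fn": "play_rows", "kwargs": {"targets": [{"linear": [0,0,0],"twist": [0,0,0]},{"linear": [0,0,0],"twist": [0,0,0]},{"linear": [0,0,0],"twist": [0,0,0]},{"linear": [0,0,0],"twist": [0,0,0]},{"linear": [0,0,0],"twist": [0,0,0]}], "hand": 0.05}}

```text
clock: 45.0
eef_pos: [0.4852, -0.3969, 0.2582]
ee_rot: [-180.0, -0.0, 54.9]
wrist_force: [-0.5, 0.2, 0.2]
width: 0.587
grip_force: 0.0
```

>>> {"fn": "play_rows", "kwargs": {"targets": [{"linear": [0,0,-0.01],"twist": [0,0,0]},{"linear": [0,0,-0.03],"twist": [0,0,0]},{"linear": [0,0,-0.06],"twist": [0,0,0]},{"linear": [0,0,-0.1],"twist": [0,0,0]},{"linear": [0,0,-0.14],"twist": [0,0,0]}]}}

```text
clock: 45.62
eef_pos: [0.4854, -0.3971, 0.4017]
ee_rot: [179.9, 0.0, 54.9]
wrist_force: [0.5, -1.2, -0.6]
width: 0.582
grip_force: 0.0
```

>>> {"fn": "play_rows", "kwargs": {"targets": [{"linear": [0.06,0,0],"twist": [0,0,0]},{"linear": [0.12,0,0],"twist": [0,0,0]},{"linear": [0.18,0,0],"twist": [0,0,0]},{"linear": [0.22,0,0],"twist": [0,0,0]},{"linear": [0.22,0,0],"twist": [0,0,0]}]}}

```text
clock: 46.25
eef_pos: [0.6135, -0.2143, 0.4002]
ee_rot: [179.9, -0.1, 55.2]
wrist_force: [-0.8, 0.5, -0.2]
width: 0.584
grip_force: 0.0
```

```bash
python3 -c "
from h import *
for n in('side','top'): shot(n,n+'z')
b=cv2.imread('pics/sidez.png')[130:345,150:430]; a=cv2.imread('pics/topz.png')[120:280,130:480]
cv2.imwrite('pics/c8.png',np.vstack([cv2.resize(b,(430,330),interpolation=cv2.INTER_CUBIC),cv2.resize(a,(430,197),interpolation=cv2.INTER_CUBIC)]))
s=bot.get_state();print(s['clock'],s['eef_pos'])"
```

```text
46.35 [ 0.61203337 -0.21690446  0.39986038]
```

View pics/c8.png

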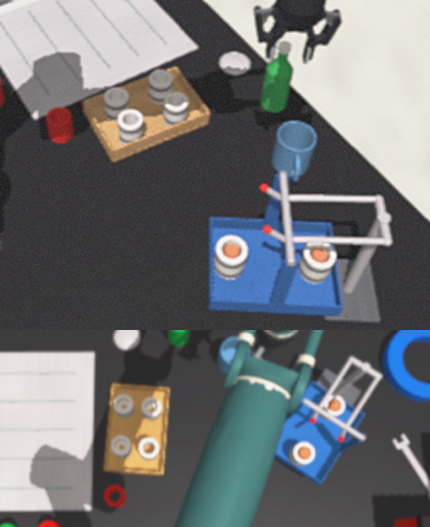

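The pictures show the loaded carrier hanging across both prongs and four couplers in the box. The bystanders haven't moved. I'll let it settle, then hand in.

>>> {"fn": "play_rows", "kwargs": {"targets": [{"linear": [0,0,0],"twist": [0,0,0]},{"linear": [0,0,0],"twist": [0,0,0]},{"linear": [0,0,0],"twist": [0,0,0]},{"linear": [0,0,0],"twist": [0,0,0]},{"linear": [0,0,0],"twist": [0,0,0]}]}}

```text
clock: 46.98
eef_pos: [0.6117, -0.2172, 0.3983]
ee_rot: [-180.0, 0.0, 54.9]
wrist_force: [-0.1, -0.2, -0.5]
width: 0.586
grip_force: 0.0
```

```bash
python3 -c "
from h import *
a=cv2.imread('pics/sidez.png').astype(int); im,_=shot('side','sf'); d=np.abs(im[:,:,::-1].astype(int)-a).sum(2)[220:345,270:420]; print((d>60).sum())
print(bot.job_done())"
```

```text
0
the job is handed in; nothing more can be done
None
```

The job is handed in, at 47 s on the robot's clock: a slip coupler is home on each stub, the other four couplers are in the box, and the loaded carrier hangs across both prongs; the result has not been reported back.

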